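# Scan the groceries and put them away with their own kind

### The job

Pick the bar-code scanner off its stand and scan the sticker on every tin and jar standing on the worktop, in order from the shortest to the tallest, holding the beam still on the middle of each sticker for a good second from about 8 cm, scan line along the row of bars. Put the scanner back on its stand as it was, and stand every scanned tin or jar upright in the pantry box that already holds one of its kind (tins with the tin, jars with the jar), setting things down rather than dropping them and leaving the mug and the fruit bowl alone.

Things in the scene. Friction and masses are not known exactly. Their poses are not given: they have to be found in the camera images.
- tin_low: food tin: plain straight steel cylinder, 64 mm diameter, 40 mm tall, standing upright on the worktop; may be absent. Origin: centre of its underside, z up.
- label_tin_low (a point): centre of the white bar-code sticker (22 by 40 mm, black bars) lying flat on top of tin_low; z is up out of the sticker, y along its 40 mm side (the row of bars), x along its 22 mm side (along each bar). At the start x points away from the robot within about 30 degrees.
- tin_tall: food tin: plain straight steel cylinder, 60 mm diameter, 58 mm tall, standing upright on the worktop; may be absent. Origin: centre of its underside, z up.
- label_tin_tall (a point): centre of the white bar-code sticker (22 by 40 mm, black bars) lying flat on top of tin_tall; z is up out of the sticker, y along its 40 mm side (the row of bars), x along its 22 mm side (along each bar). At the start x points away from the robot within about 30 degrees.
- jar_short: jar: brown glass cylinder with a steel screw lid, 56 mm diameter, 76 mm tall (glass straight up to 55 mm, lid 52 mm across, top 76 mm up), standing upright on the worktop; may be absent. Origin: centre of its underside, z up.
- label_jar_short (a point): centre of the white bar-code sticker (22 by 40 mm, black bars) lying flat on top of jar_short; z is up out of the sticker, y along its 40 mm side (the row of bars), x along its 22 mm side (along each bar). At the start x points away from the robot within about 30 degrees.
- jar_tall: jar: brown glass cylinder with a steel screw lid, 56 mm diameter, 95 mm tall (glass straight up to 74 mm, lid 52 mm across, top 95 mm up), standing upright on the worktop; may be absent. Origin: centre of its underside, z up.
- label_jar_tall (a point): centre of the white bar-code sticker (22 by 40 mm, black bars) lying flat on top of jar_tall; z is up out of the sticker, y along its 40 mm side (the row of bars), x along its 22 mm side (along each bar). At the start x points away from the robot within about 30 degrees.
- tin_stock: food tin already in one of the two boxes, 60 mm diameter, 50 mm tall, no sticker; stands at the outer end of its box. Origin: centre of its underside.
- jar_stock: glass jar with steel lid already in the other box, 56 mm diameter, 85 mm tall, no sticker; stands at the outer end of its box. Origin: centre of its underside.
- box_left: shallow open white-painted pantry box on the robot's left, fixed, 160 (x) by 262 (y) mm outside, 40 mm high, walls and floor 5 mm. Origin: centre of its underside. Its stocked item stands about 85 mm from the centre towards its outer end (+y); the rest has room for two more.
- box_right: shallow open white-painted pantry box on the robot's right, fixed, 160 (x) by 262 (y) mm outside, 40 mm high, walls and floor 5 mm. Origin: centre of its underside. Its stocked item stands about 85 mm from the centre towards its outer end (-y); the rest has room for two more.
- stand: white charging stand of the scanner, fixed: a base plate 120 by 85 by 12 mm with an upright block 28 mm wide whose flat top is 50 mm above the worktop. Origin: on the worktop; x points the way the scanner's nose points. The block runs from x = -60 to +30 mm.
- scanner: bar-code scanner, always reading, 180 g: grey handle 130 by 34 by 30 mm (x -75 to 55, z 0 to 30 mm), black 44 mm wide head at +x (to x 91, z -17 to 42 mm). Lies loose on the stand's top, nose overhanging. Origin: under the handle near the centre of mass; x to the nose, z up. Grip it across y at the origin. Home: 50 mm above the stand's origin, x along the stand's x.
- scan_eye (a point): centre of the scanner's window, at x 74, z -9 mm in the scanner's frame. z is the beam, 30 degrees forward of straight down when the scanner is level; y is the scan line (along the scanner's y). A sticker is read when the beam's axis meets its middle 50 to 120 mm away, scan line along its 40 mm side (either way round), held a full second.
- mug: white mug, bystander, 80 mm across, 90 mm tall, handle about along +y. Origin: centre of its underside.
- fruit_bowl: wooden fruit bowl, bystander, 130 mm across, 55 mm tall. Origin: centre of its underside.
Mind the look-alikes: they are no part of the job. Leave any yellow look-alike of the jar_short alone. What is shaped like the tin_low but red is not meant.

How it is judged (in metres and radians):
On the way, in this order (a step that is already met when the one before it is completed fails the run):
1. the scanner reads the sticker of the tin low: beam on its middle (within 12 mm), 50 to 120 mm away, scan line along the row of bars within 0.35 rad, held 1 s (x of label_tin_low in the frame of scan_eye between -0.012 and 0.012 m and y of label_tin_low in the frame of scan_eye between -0.012 and 0.012 m and z of label_tin_low in the frame of scan_eye between 0.05 and 0.12 m and angle between the y axis of label_tin_low and the y axis of scan_eye, either way round below 0.35 rad and angle between the z axis of label_tin_low and the z axis of scan_eye, either way round below 0.87 rad), for 1 s.
2. the scanner reads the sticker of the tin tall: beam on its middle (within 12 mm), 50 to 120 mm away, scan line along the row of bars within 0.35 rad, held 1 s (x of label_tin_tall in the frame of scan_eye between -0.012 and 0.012 m and y of label_tin_tall in the frame of scan_eye between -0.012 and 0.012 m and z of label_tin_tall in the frame of scan_eye between 0.05 and 0.12 m and angle between the y axis of label_tin_tall and the y axis of scan_eye, either way round below 0.35 rad and angle between the z axis of label_tin_tall and the z axis of scan_eye, either way round below 0.87 rad), for 1 s.
3. the scanner reads the sticker of the jar short: beam on its middle (within 12 mm), 50 to 120 mm away, scan line along the row of bars within 0.35 rad, held 1 s (x of label_jar_short in the frame of scan_eye between -0.012 and 0.012 m and y of label_jar_short in the frame of scan_eye between -0.012 and 0.012 m and z of label_jar_short in the frame of scan_eye between 0.05 and 0.12 m and angle between the y axis of label_jar_short and the y axis of scan_eye, either way round below 0.35 rad and angle between the z axis of label_jar_short and the z axis of scan_eye, either way round below 0.87 rad), for 1 s.
4. the scanner reads the sticker of the jar tall: beam on its middle (within 12 mm), 50 to 120 mm away, scan line along the row of bars within 0.35 rad, held 1 s (x of label_jar_tall in the frame of scan_eye between -0.012 and 0.012 m and y of label_jar_tall in the frame of scan_eye between -0.012 and 0.012 m and z of label_jar_tall in the frame of scan_eye between 0.05 and 0.12 m and angle between the y axis of label_jar_tall and the y axis of scan_eye, either way round below 0.35 rad and angle between the z axis of label_jar_tall and the z axis of scan_eye, either way round below 0.87 rad), for 1 s.
At the end, for the whole second after the job is handed in: Every loose tin and jar stands upright (0.12 rad), at rest, on the floor of the box with the stocked item of its kind; stocked items still upright in their boxes; scanner level and at rest on its stand, within 18 mm along, 12 mm across and 0.25 rad, nose the same way ((((x of tin_low in the frame of box_left between -0.075 and 0.075 m and y of tin_low in the frame of box_left between -0.126 and 0.126 m and z of tin_low in the frame of box_left below 0.012 m) and (x of tin_stock in the frame of box_left between -0.075 and 0.075 m and y of tin_stock in the frame of box_left between -0.126 and 0.126 m and z of tin_stock in the frame of box_left below 0.012 m)) or ((x of tin_low in the frame of box_right between -0.075 and 0.075 m and y of tin_low in the frame of box_right between -0.126 and 0.126 m and z of tin_low in the frame of box_right below 0.012 m) and (x of tin_stock in the frame of box_right between -0.075 and 0.075 m and y of tin_stock in the frame of box_right between -0.126 and 0.126 m and z of tin_stock in the frame of box_right below 0.012 m))) and angle between each of tin_low, tin_tall, jar_short, jar_tall, tin_stock, jar_stock's own z axis and vertical below 0.12 rad and linear speed of each of tin_low, tin_tall, jar_short, jar_tall, scanner below 0.02 m/s and (((x of tin_tall in the frame of box_left between -0.075 and 0.075 m and y of tin_tall in the frame of box_left between -0.126 and 0.126 m and z of tin_tall in the frame of box_left below 0.012 m) and (x of tin_stock in the frame of box_left between -0.075 and 0.075 m and y of tin_stock in the frame of box_left between -0.126 and 0.126 m and z of tin_stock in the frame of box_left below 0.012 m)) or ((x of tin_tall in the frame of box_right between -0.075 and 0.075 m and y of tin_tall in the frame of box_right between -0.126 and 0.126 m and z of tin_tall in the frame of box_right below 0.012 m) and (x of tin_stock in the frame of box_right between -0.075 and 0.075 m and y of tin_stock in the frame of box_right between -0.126 and 0.126 m and z of tin_stock in the frame of box_right below 0.012 m))) and (((x of jar_short in the frame of box_left between -0.075 and 0.075 m and y of jar_short in the frame of box_left between -0.126 and 0.126 m and z of jar_short in the frame of box_left below 0.012 m) and (x of jar_stock in the frame of box_left between -0.075 and 0.075 m and y of jar_stock in the frame of box_left between -0.126 and 0.126 m and z of jar_stock in the frame of box_left below 0.012 m)) or ((x of jar_short in the frame of box_right between -0.075 and 0.075 m and y of jar_short in the frame of box_right between -0.126 and 0.126 m and z of jar_short in the frame of box_right below 0.012 m) and (x of jar_stock in the frame of box_right between -0.075 and 0.075 m and y of jar_stock in the frame of box_right between -0.126 and 0.126 m and z of jar_stock in the frame of box_right below 0.012 m))) and (((x of jar_tall in the frame of box_left between -0.075 and 0.075 m and y of jar_tall in the frame of box_left between -0.126 and 0.126 m and z of jar_tall in the frame of box_left below 0.012 m) and (x of jar_stock in the frame of box_left between -0.075 and 0.075 m and y of jar_stock in the frame of box_left between -0.126 and 0.126 m and z of jar_stock in the frame of box_left below 0.012 m)) or ((x of jar_tall in the frame of box_right between -0.075 and 0.075 m and y of jar_tall in the frame of box_right between -0.126 and 0.126 m and z of jar_tall in the frame of box_right below 0.012 m) and (x of jar_stock in the frame of box_right between -0.075 and 0.075 m and y of jar_stock in the frame of box_right between -0.126 and 0.126 m and z of jar_stock in the frame of box_right below 0.012 m))) and (((x of tin_stock in the frame of box_left between -0.075 and 0.075 m and y of tin_stock in the frame of box_left between -0.126 and 0.126 m and z of tin_stock in the frame of box_left below 0.012 m) and (x of jar_stock in the frame of box_right between -0.075 and 0.075 m and y of jar_stock in the frame of box_right between -0.126 and 0.126 m and z of jar_stock in the frame of box_right below 0.012 m)) or ((x of tin_stock in the frame of box_right between -0.075 and 0.075 m and y of tin_stock in the frame of box_right between -0.126 and 0.126 m and z of tin_stock in the frame of box_right below 0.012 m) and (x of jar_stock in the frame of box_left between -0.075 and 0.075 m and y of jar_stock in the frame of box_left between -0.126 and 0.126 m and z of jar_stock in the frame of box_left below 0.012 m))) and x of scanner in the frame of stand between -0.018 and 0.018 m and y of scanner in the frame of stand between -0.012 and 0.012 m and z of scanner in the frame of stand between 0.044 and 0.056 m and x of scan_eye in the frame of stand above 0.04 m and angle between the x axis of scanner and the x axis of stand, either way round below 0.25 rad and angle between scanner's own z axis and vertical below 0.1 rad); the robot touches nothing.
It fails at once if the mug or fruit bowl is disturbed (moved more than 30 mm) (distance of any of mug, fruit_bowl from where it was at the start of the episode above 0.03 m).
It fails at once if a tin, jar or the scanner is dropped (out of the fingers and faster than 1 m/s, a fall of about 50 mm) ((linear speed of tin_low above 1 m/s and contact force between the fingers and tin_low below 0.05 N) or (linear speed of tin_tall above 1 m/s and contact force between the fingers and tin_tall below 0.05 N) or (linear speed of jar_short above 1 m/s and contact force between the fingers and jar_short below 0.05 N) or (linear speed of jar_tall above 1 m/s and contact force between the fingers and jar_tall below 0.05 N) or (linear speed of scanner above 1 m/s and contact force between the fingers and scanner below 0.05 N)).
Of tin_low, tin_tall, jar_short, jar_tall only 3 to 4 are there at a start; the rules pass over those that are not, and their reading is None.
At some moment in a run one of tin_low, tin_tall may be knocked a few centimetres aside while the robot is not near it.
It also fails if it takes over 208 s, if anything falls off the work surface, if the arm or the gripper's body presses on something with over 40 N, if the wrist force passes 120 N, or if a joint passes its speed limit or range.

### The arm

A 6-joint arm with a two-finger parallel gripper is mounted at the origin on the work surface. World frame = base frame: x ahead of the robot, y to its left, z up, the work surface at z = 0. Lengths are in mm, angles in rad, forces in N, time in s.
With the tool pointing down it reaches from about 350 to 875 mm from the base axis. Payload 4.2 kg.
Tool frame: the origin (TCP) lies midway between the tips of the shut fingers; the grasp point (between the pads) lies 19 mm behind it (arm.tcp_to_grasp is the distance from the TCP to the grasp point, in mm); z points along the fingers, y is the line along which they close (so a half turn about z gives the same grasp; the last joint's range is limited). The gripper opens to 85 mm and grips with 20 to 120 N. Pads are 22 mm wide; open, the fingers measure 114 mm over their backs; the gripper's body (76 mm by 85 mm) begins 54 mm behind the grasp point. The pads swing forward as they close: fully open they stand 13 mm farther back than shut.
Start: joints at [-0.862, 0.385, 0.008, 0, -1.194, -0.259], TCP at [271.753, -562.805, 231.312] pointing down, gripper open.
Joint ranges: [-3.14, 3.14], [-1.21, 2.06], [-1.07, 1.41], [-3.16, 2.05], [-2.99, -0.16], [-3.1, 3.1]. Speed limits (rad/s): [2.79, 2.79, 3.14, 3.14, 3.14, 3.14].

### API

Orientations are given as a unit quaternion [x, y, z, w].
In Python, from bench import arm, get_image gives the robot as it stands.
- The arm moves only by the tool drive_tool, never from a script. Its argument "deltas" is a list of rows, each a list of 2 entries, a list of its own where there are three numbers: the shift along the tool's x, y, z in cm, then the turn, a rotation vector about the tool's x, y, z in degrees. In form: [[[x, y, z], [ax, ay, az]], ...]. A call has 1 to 12 rows; each row shifts and turns the commanded pose from where the row before left it, along the tool's axes as they then stand; what a row does not reach is not made up. A row lasts 1/10 s, in which the tool goes at most 50 mm and 8.59 degrees, less where a joint would pass 70% of its speed; a pose out of reach is approached as far as the arm can. A call with a gripper value outside its range is refused whole. "claw" is the finger opening in cm, from 0 to 8.54, set as the call begins (left out, the last holds). The fingers move at their own pace and stop on an object; the grip force is fixed at half the most. Time passes only in rows, so rows that do not move let the fingers close. It gives the time, the measured TCP pose, the force, the opening and the grip force at its end, in the units of the state.
- arm.read_state(): the state, without advancing time (a new reading comes with each control period).
- get_image(name): name is "scene" or "top"; returns a dict with "img" (480x640x3 uint8, red, green, blue), "fx", "fy", "cx", "cy" (pixels), "D" ([k1, k2, p1, p2, k3] as OpenCV has them; the pictures are not rectified), "eye" and "orientation" of the camera in the world. Camera axes: x right, y down, z forward; pixel columns grow to the right and rows downward; lengths in mm; the calibration is good to about 2 mm. A picture is of the moment at which its call begins. There is no depth.
- arm.job_done(): hands the job in; it is judged then, once.
The state is a dict: "clock": time; "joints": joint angles; "joint_vel": joint speeds; "joint_efforts": joint torques, N m; "position": TCP position; "ee_rot": TCP orientation; "contact_force": force on the tool from outside, world axes, zero at the start; "wrist_torque": the same for the moment, N m; "gripper_width": finger opening in mm; "grasp_force": force on a finger pad.
Only numpy, scipy, OpenCV 4.12 (cv2) and the standard library are available. Lean on these libraries where they do the work, as an engineer would, in place of code of your own. Each camera call takes 0.05 s, during which the arm holds its last target. There are 200 camera calls.

## Working session

There is one attempt and no reset: what is moved stays moved. The work goes in short steps, Python scripts to look and compute and a tool call to move; the robot and the scene stay as the last step left them, time stands still between calls to the robot, and variables do not carry over. Pictures are saved under pics/ and viewed, at most 14 in all, crops included, and the job is handed in when it is done.

Besides the shell and the picture viewer there is one more tool, called after "Call:" as name(argument=value, ...), one argument or row to a line, values as JSON. drive_tool: Moves the arm, as the interface text tells. Its arguments: {"type":"object","properties":{"deltas":{"type":"array"},"claw":{"type":"number"}},"required":["deltas"]}

```bash
mkdir -p pics; ls
cat > h.py <<'E'
import numpy as np, cv2
from scipy.spatial.transform import Rotation as R
from bench import arm, get_image
def shot(name,fn):
    d=get_image(name); cv2.imwrite('pics/'+fn,d['img'][:,:,::-1]); np.save('pics/'+fn+'.npy',d,allow_pickle=True); return d
def load(fn): return np.load('pics/'+fn+'.npy',allow_pickle=True).item()
def K(d): return np.array([[d['fx'],0,d['cx']],[0,d['fy'],d['cy']],[0,0,1.]])
def ray(d,uv,z):
    p=cv2.undistortPoints(np.array(uv,float).reshape(-1,1,2),K(d),np.array(d['D'],float))[:,0]
    v=R.from_quat(d['orientation']).apply(np.c_[p,np.ones(len(p))]); e=np.array(d['eye'])
    return e+v*((np.atleast_1d(z)-e[2])/v[:,2])[:,None]
def proj(d,P):
    q=R.from_quat(d['orientation']).inv(); r=q.apply(np.array(P,float).reshape(-1,3)-np.array(d['eye']))
    return cv2.projectPoints(r,np.zeros(3),np.zeros(3),K(d),np.array(d['D'],float))[0][:,0]
E
python3 - <<'E'
from h import *
for n in('top','scene'):
    d=shot(n,n+'0.png'); print(d['fx'],d['cx'],d['cy'],d['D'],d['eye'],R.from_quat(d['orientation']).as_matrix().round(3))
s=arm.read_state();print(s)
E
```

```text
pics
500.8789505469161 318.6684047228568 241.83201358140767 [-0.07994893  0.          0.          0.          0.        ] [ 422.61794      -1.49936947 1413.08639463] [[ 0.021 -0.996  0.092]
 [-1.    -0.019  0.016]
 [-0.014 -0.092 -0.996]]
534.9554815524413 311.0479220966858 231.09966314789312 [-0.08782022  0.          0.          0.          0.        ] [1303.47399497  322.2181771  1346.95353293] [[-0.407  0.761 -0.505]
 [ 0.913  0.347 -0.213]
 [ 0.012 -0.548 -0.837]]
{'clock': 0.1, 'joints': array([-8.62409971e-01,  3.85504070e-01,  6.74704338e-03, -4.31937714e-04,
       -1.19404909e+00, -2.58601777e-01]), 'joint_vel': array([-2.18972031e-04, -1.72200410e-03,  4.10786296e-03,  2.36040407e-03,
        6.86616923e-04, -3.83931401e-05]), 'joint_efforts': array([ 1.28850370e-04, -3.93320060e+01,  1.88930154e+01,  4.19800311e+00,
       -2.59002336e-03,  1.73082651e-05]), 'position': array([ 271.5083378 , -562.34572428,  230.31067413]), 'ee_rot': array([-2.22923597e-01,  9.74835381e-01,  9.83031724e-04, -2.89419662e-04]), 'contact_force': array([-0.37089523,  0.27183142, -0.11282142]), 'wrist_torque': array([ 0.00741905,  0.03142444, -0.01508956]), 'grasp_force': 0.0, 'gripper_width': 85.39943369861075}
```

View pics/top0.png

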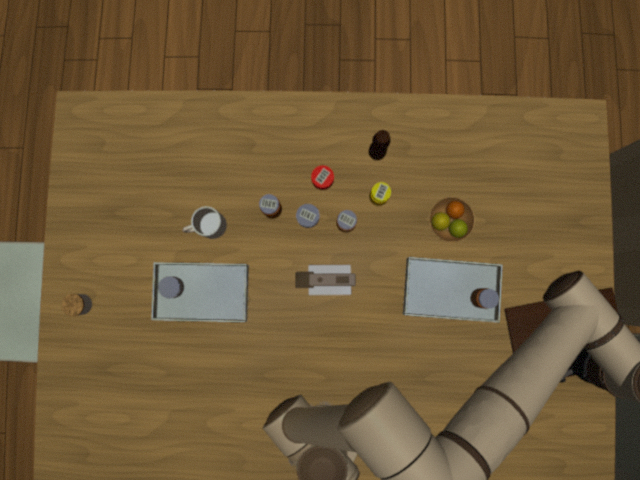

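View pics/scene0.png

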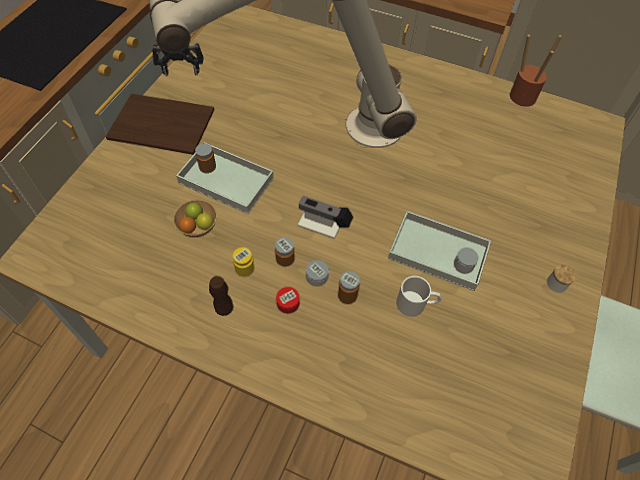

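The top view shows one grey tin at (307,215), and two jars at (270,205) and (346,220). The look-alikes are the red tin at (322,177) and the yellow jar at (381,193). The scanner is at (325,280) with its nose toward +y, the left box holds the tin stock, and the right box holds the jar stock.

Run:
```python
from h import *
d=load('top0.png');i=d['img'][:,:,::-1]
a=cv2.resize(i[185:240,250:370],None,fx=6.6,fy=6.6,interpolation=cv2.INTER_CUBIC)[:300]
a=cv2.resize(i[190:240,250:370],(792,330),interpolation=cv2.INTER_CUBIC)
b=cv2.resize(i[258:300,285:375],(578,270),interpolation=cv2.INTER_CUBIC)
c=np.zeros((600,792,3),np.uint8);c[:330]=a;c[330:,:578]=b
cv2.imwrite('pics/tc.png',c)
e=load('scene0.png');i=e['img'][:,:,::-1]
a=cv2.resize(i[230:310,265:370],(787,600),interpolation=cv2.INTER_CUBIC)
cv2.imwrite('pics/sc.png',a)
```

```text
(no output)
```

View pics/tc.png

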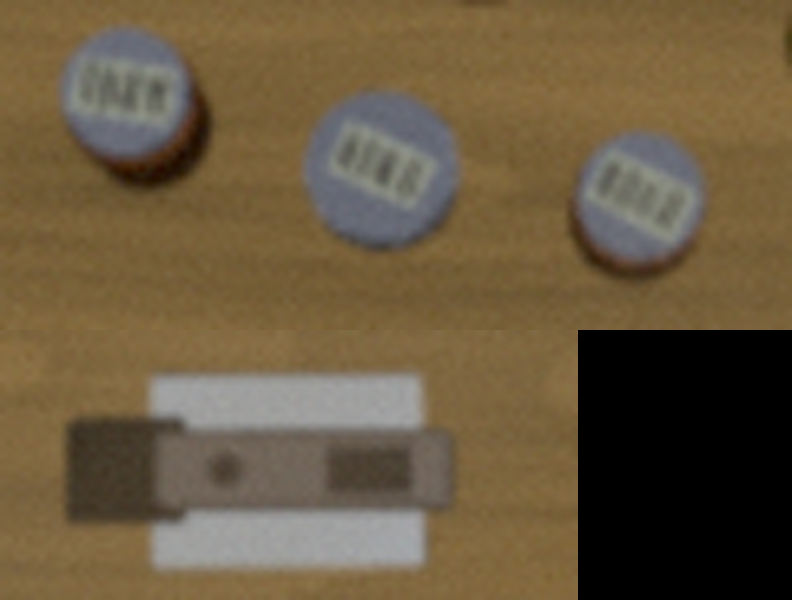

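View pics/sc.png

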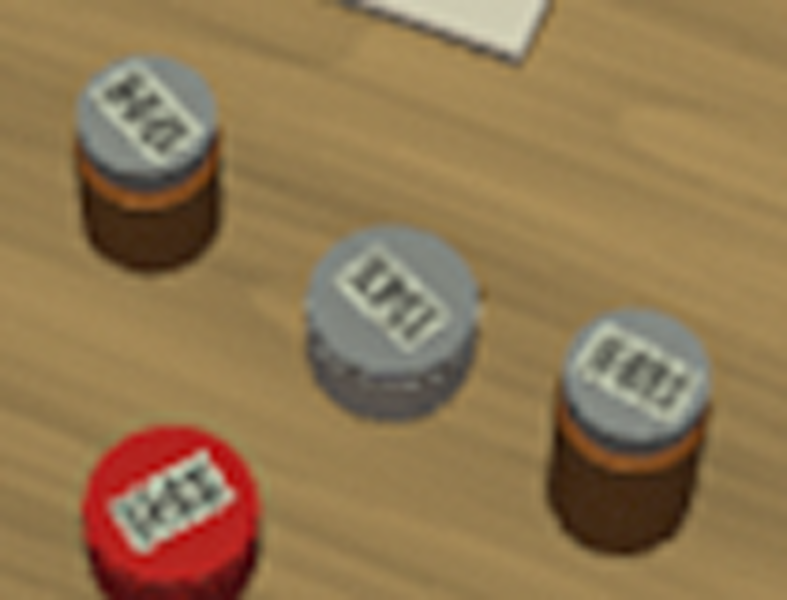

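The tall jar is on the left, the short jar is on the right, and the tin is in the middle. All the stickers are turned a little. Next I measure them precisely.

```bash
cat > lab.py <<'E'
from h import *
def lab(d,c,r=12,f=10):
    u0,v0=c[0]-r,c[1]-r
    i=d['img'][v0:v0+2*r,u0:u0+2*r].astype(np.float32)
    i=cv2.resize(i,None,fx=f,fy=f,interpolation=cv2.INTER_CUBIC)
    m=(i[:,:,1]-i[:,:,2]*.0+ (i[:,:,0]-i[:,:,2])*1.0)
    # label greenish-white vs lid bluish; bars dark but neutral: use r-b colour + brightness
    return i,u0,v0,f
E
python3 - <<'E'
from h import *
def stick(d,c,r=13,f=10):
    u0,v0=c[0]-r,c[1]-r
    i=d['img'][v0:v0+2*r,u0:u0+2*r].astype(np.float32)
    i=cv2.resize(i,None,fx=f,fy=f,interpolation=cv2.INTER_CUBIC)
    g=i.sum(2)/3; m=((g>140)).astype(np.uint8)
    m=cv2.morphologyEx(m,cv2.MORPH_CLOSE,np.ones((45,45)))
    n,l,s,ce=cv2.connectedComponentsWithStats(m)
    k=1+np.argmax(s[1:,4]); pts=cv2.findNonZero((l==k).astype(np.uint8))
    rr=cv2.minAreaRect(pts); b=cv2.boxPoints(rr)
    b=(b+.5)/f-.5+[u0,v0]; ce=(np.array(rr[0])+.5)/f-.5+[u0,v0]
    return ce,b
T=load('top0.png');S=load('scene0.png')
for n,ct,cs,z in(('tin',(308,215),(318,271),40),('js',(347,220),(285,246),76),('jt',(269,204),(350,280),95),('red',(322,177),(288,298),40)):
    for d,c,nm in((T,ct,'T'),(S,cs,'S')):
        ce,b=stick(d,c); P=ray(d,b,z); C=ray(d,[ce],z)[0]
        e=[P[1]-P[0],P[2]-P[1]]; L=[np.linalg.norm(x[:2]) for x in e]; y=e[int(np.argmax(L))]; a=np.degrees(np.arctan2(-y[0],y[1])); a=(a+90)%180-90
        print(n,nm,ce.round(1),C.round(1),np.round(L,1),'xdir deg',a.round(1))
    print('   tin at other z58', ray(T,[stick(T,ct)[0]],58)[0].round(1),ray(S,[stick(S,cs)[0]],58)[0].round(1)) if n=='tin' else 0
# box corners (outer top z=40) & scanner
print('boxL',ray(T,[(154,263),(248,263),(247,322),(152,321)],40).round(0)[:,:2].tolist())
print('boxR',ray(T,[(407,258),(501,264),(499,322),(405,318)],40).round(0)[:,:2].tolist())
f=lambda X,Y:((X+.5)/6.42-.5+285,(Y-330+.5)/6.42-.5+258)
print('base',ray(T,[f(150,374),f(424,374),f(426,569),f(150,569)],12).round(1)[:,:2].tolist())
print('head top z92',ray(T,[f(67,420),f(67,521)],92).round(1)[:,:2].tolist())
print('handle z80',ray(T,[f(454,431),f(454,509)],80).round(1)[:,:2].tolist(), ray(T,[f(160,430),f(160,508)],80).round(1)[:,:2].tolist())
print('stock jar',ray(T,[(487,298)],90),'tin',ray(T,[(171,287)],55), 'mug',ray(T,[(208,220)],90),'bowl',ray(T,[(453,219)],50))
E
```

```text
tin T [311.1 212.5] [630.6  43.3  40. ] [1.4 2.2] xdir deg -44.1
tin S [316.9 269.3] [624.4  55.5  40. ] [27.3 46.3] xdir deg -25.0
   tin at other z58 [627.9  42.7  58. ] [633.8  59.2  58. ]
js T [345.1 222.6] [599.5 -50.1  76. ] [0.2 0.8] xdir deg -44.2
js S [282.9 245.7] [613.5 -53.6  76. ] [37.7 48.1] xdir deg -25.1Traceback (most recent call last):
  File "<stdin>", line 16, in <module>
  File "<stdin>", line 9, in stick
    return _wrapfunc(a, 'argmax', axis=axis, out=out, **kwds)
    return bound(*args, **kwds)
ValueError: attempt to get argmax of an empty sequence
```

Run:
```python
from h import *
T=load('top0.png');S=load('scene0.png')
ft=lambda p:(np.array(p,float)+.5)/6.6-.5+[250,190]
fs=lambda p:(np.array(p,float)+.5)/7.5-.5+[265,230]
D={'tin':([(345,120),(440,160),(418,208),(328,165)],[(378,245),(448,318),(405,352),(335,280)],(40,58)),
'js':([(612,152),(702,190),(684,240),(594,196)],[(130,58),(207,133),(160,167),(88,97)],(76,)),
'jt':([(74,60),(183,68),(180,120),(68,115)],[(608,320),(705,378),(675,425),(577,370)],(95,))}
for n,(a,b,zs) in D.items():
  for z in zs:
    for d,p in((T,ft(a)),(S,fs(b))):
        P=ray(d,p,z);y=(P[1]+P[2]-P[0]-P[3])/2;x=(P[2]+P[3]-P[0]-P[1])/2
        an=np.degrees(np.arctan2(y[0],-y[1])) 
        print(n,z,P.mean(0).round(1)[:2],'len',np.linalg.norm(y).round(1),np.linalg.norm(x).round(1),'y-dir',an.round(1))
# lid circles top crop: (cx,cy,diam)
for n,c,dm,zs in(('tin',(382,169),154,(40,58)),('js',(640,197),130,(76,)),('jt',(128,95),134,(95,))):
  for z in zs:
    P=ray(T,[ft((c[0]-dm/2,c[1])),ft((c[0]+dm/2,c[1])),ft(c)],z);print(n,z,P[2].round(1),'diam',np.linalg.norm(P[0]-P[1]).round(1))
  
print('boxL',ray(T,[(154,263),(248,263),(247,322),(152,321)],40).round(0)[:,:2].tolist())
print('boxR',ray(T,[(407,258),(501,264),(499,322),(405,318)],40).round(0)[:,:2].tolist())
f=lambda X,Y:((X+.5)/6.42-.5+285,(Y-330+.5)/6.42-.5+258)
print('base',ray(T,[f(150,374),f(424,374),f(426,569),f(150,569)],12).round(1)[:,:2].tolist())
print('head z92',ray(T,[f(67,420),f(67,521)],92).round(1)[:,:2].tolist())
print('handle z80',ray(T,[f(454,431),f(454,509)],80).round(1)[:,:2].tolist(), ray(T,[f(160,430),f(160,508)],80).round(1)[:,:2].tolist())
print(ray(T,[(487,298)],90),ray(T,[(171,287)],55),ray(T,[(208,220)],90),ray(T,[(453,219)],50))
```

```text
tin 40 [625.4  52.9] len 42.7 21.3 y-dir -23.3
tin 40 [625.   55.3] len 40.1 21.9 y-dir 154.2
tin 58 [622.7  52.1] len 42.1 21.0 y-dir -23.3
tin 58 [634.3  59. ] len 39.6 21.6 y-dir 154.2
js 76 [609.2 -57.1] len 40.3 20.7 y-dir -23.6
js 76 [609.3 -52.1] len 42.6 22.8 y-dir 156.2
jt 95 [645.  155.1] len 44.9 22.0 y-dir -2.4
jt 95 [644.7 158.9] len 40.4 22.6 y-dir 170.4
tin 40 [622.9  53.1  40. ] diam 64.6
tin 58 [620.3  52.4  58. ] diam 63.8
js 76 [608.1 -53.8  76. ] diam 53.0
jt 95 [643.3 154.4  95. ] diam 54.4
boxL [[482.0, 477.0], [487.0, 214.0], [326.0, 212.0], [321.0, 475.0]]
boxR [[510.0, -223.0], [498.0, -484.0], [339.0, -477.0], [346.0, -219.0]]
base [[488.0, 49.7], [490.3, -69.7], [405.8, -71.9], [403.3, 47.8]]
head z92 [[464.6, 80.5], [423.3, 79.4]]
handle z80 [[463.7, -79.2], [431.5, -79.6]] [[461.7, 42.5], [429.4, 41.8]]
[[ 404.53356491 -427.72595424   90.        ]] [[416.33446135 421.26991219  55.        ]] [[597.9280684  317.87324437  90.        ]] [[ 618.74228716 -347.84055162   50.        ]]
```

```bash
cat > plan.py <<'E'
import sys
from h import *
def st():
    s=arm.read_state(); r=R.from_quat(s['ee_rot']).as_matrix(); return s,np.array(s['position']),r
def plan(x,y,z,psi,show=1):
    s,p,r=st(); cur=np.degrees(np.arctan2(r[1,0],r[0,0]))
    d=r.T@(np.array([x,y,z])-p)/10; t=(psi-cur+180)%360-180
    print('t',round(s['clock'],2),'at',p.round(1),'psi',cur.round(1),'tilt',np.degrees(np.arccos(-r[2,2])).round(2),'w',round(s['gripper_width'],1),'gf',round(s['grasp_force'],1),'F',s['contact_force'].round(1),'j',s['joints'].round(2))
    # shift in current axes, and in axes after turn
    a=np.radians(psi);r2=np.array([[np.cos(a),np.sin(a),0],[np.sin(a),-np.cos(a),0],[0,0,-1]])
    print(' shift now-axes cm',d.round(2),'| after-turn axes cm',(r2.T@(np.array([x,y,z])-p)/10).round(2),'| turn z deg',round(-t,1))
if __name__=='__main__': plan(*map(float,sys.argv[1:5]))
E
python3 plan.py 447 -9 150 -89
```

```text
t 0.1 at [ 271.5 -562.3  230.3] psi -154.2 tilt 0.12 w 85.4 gf 0.0 F [-0.4  0.3 -0.1] j [-0.86  0.39  0.01 -0.   -1.19 -0.26]
 shift now-axes cm [-39.86  42.19   8.11] | after-turn axes cm [-55.02 -18.51   8.03] | turn z deg -65.2
```

Call:
drive_tool(
  deltas=[
    [[0, 0, 0], [0, 0, -8.1]],
    [[0, 0, 0], [0, 0, -8.1]],
    [[0, 0, 0], [0, 0, -8.1]],
    [[0, 0, 0], [0, 0, -8.1]],
    [[0, 0, 0], [0, 0, -8.1]],
    [[0, 0, 0], [0, 0, -8.1]],
    [[0, 0, 0], [0, 0, -8.1]],
    [[0, 0, 0], [0, 0, -8.1]],
  ],
  claw=8.5,
)

```text
clock: 0.9
position: [271.6, -562.5, 230.6]
ee_rot: [0.713, -0.702, -0.001, -0.0]
contact_force: [0.3, 0.3, -0.2]
gripper_width: 85.2
grasp_force: 0.0
```

```bash
python3 plan.py 447 -9 150 -89
```

```text
t 0.9 at [ 271.6 -562.5  230.6] psi -89.1 tilt 0.08 w 85.2 gf 0.0 F [ 0.3  0.3 -0.2] j [-0.86  0.39  0.01 -0.   -1.19  0.88]
 shift now-axes cm [-55.06 -18.41   8.12] | after-turn axes cm [-55.03 -18.51   8.06] | turn z deg -0.1
```

Call:
drive_tool(
  deltas=[
    [[-2.5, -0.8, 0], [0, 0, 0]],
    [[-4.7, -1.6, 0], [0, 0, 0]],
    [[-4.7, -1.6, 0], [0, 0, 0]],
    [[-4.7, -1.6, 0], [0, 0, 0]],
    [[-4.7, -1.6, 0], [0, 0, 0]],
    [[-4.7, -1.6, 0], [0, 0, 0]],
    [[-4.7, -1.6, 0], [0, 0, 0]],
    [[-4.7, -1.6, 0], [0, 0, 0]],
    [[-4.7, -1.6, 0], [0, 0, 0]],
    [[-4.7, -1.6, 0], [0, 0, 0]],
    [[-4.7, -1.6, 0], [0, 0, 0]],
    [[-4.7, -1.5, 0], [0, 0, 0]],
  ],
)

```text
clock: 2.1
position: [449.3, -16.9, 231.3]
ee_rot: [0.711, -0.703, -0.0, -0.0]
contact_force: [1.4, -0.1, 0.8]
gripper_width: 85.1
grasp_force: 0.0
```

Call:
drive_tool(
  deltas=[
    [[-3, -0.8, 1], [0, 0, 0]],
    [[-2.5, -0.3, 2], [0, 0, 0]],
    [[0, 0, 2], [0, 0, 0]],
    [[0, 0, 1], [0, 0, 0]],
    [[0, 0, 1], [0, 0, 0]],
    [[0, 0, 0], [0, 0, 0]],
  ],
)

```text
clock: 2.7
position: [459.0, 35.4, 160.3]
ee_rot: [0.71, -0.704, -0.001, 0.001]
contact_force: [0.6, -0.6, 0.8]
gripper_width: 85.0
grasp_force: 0.0
```

```bash
python3 plan.py 447 -9 46 -89
python3 - <<'E'
from h import *
t=shot('top','top1.png');s=shot('scene','scene1.png')
a=cv2.resize(s['img'][170:260,270:390,::-1],(800,600),interpolation=cv2.INTER_CUBIC);cv2.imwrite('pics/s1c.png',a)
E
```

```text
t 2.7 at [459.   35.4 160.3] psi -89.5 tilt 0.14 w 85.0 gf 0.0 F [ 0.6 -0.6  0.8] j [ 0.43  0.18 -0.48 -0.   -0.91 -0.42]
 shift now-axes cm [ 4.42  1.22 11.44] | after-turn axes cm [ 4.42  1.28 11.43] | turn z deg -0.5
```

View pics/s1c.png

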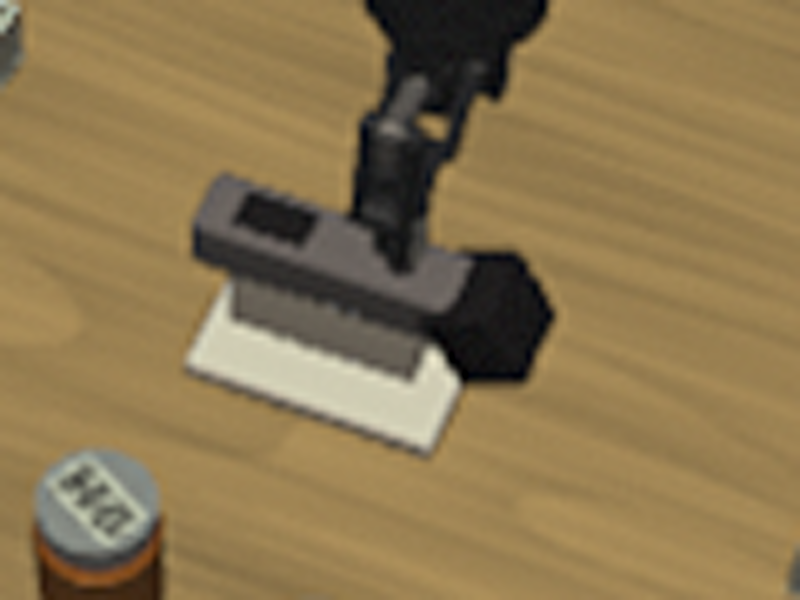

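The scanner lies level on its stand with its nose toward +y. The gripper is above the handle, a little toward the nose. I check the scanner position against the scene view.

Run:
```python
from h import *
S=load('scene1.png')
f=lambda p:(np.array(p,float)+.5)/6.667-.5+[270,170]
for n,p,z in(('base front +y',(432,450),12),('base front -y',(188,365),12),('handle rear far top',(222,173),80),('handle rear near top',(197,230),80),('handle front near top',(447,307),80),('handle front far top',(470,258),80)):
    print(n,ray(S,[f(p)],z)[0].round(1))
```

```text
base front +y [488.7  53.3  12. ]
base front -y [492.3 -64.5  12. ]
handle rear far top [434.1 -74.2  80. ]
handle rear near top [467.1 -71.2  80. ]
handle front near top [459.6  44.6  80. ]
handle front far top [431.3  43.7  80. ]
```

Call:
drive_tool(
  deltas=[
    [[2, 0.6, 1], [0, 0, -1]],
    [[2, 0.5, 2], [0, 0, 0]],
    [[0, 0, 1], [0, 0, 0]],
    [[0, 0, 0], [0, 0, 0]],
    [[0, 0, 0], [0, 0, 0]],
    [[0, 0, 0], [0, 0, 0]],
  ],
)

```text
clock: 3.4
position: [450.6, -3.5, 122.3]
ee_rot: [0.717, -0.697, 0.001, -0.001]
contact_force: [0.8, 0.1, -0.2]
gripper_width: 85.0
grasp_force: 0.0
```

```bash
python3 plan.py 448 -5 45 -88.5
```

```text
t 3.4 at [450.6  -3.5 122.3] psi -88.4 tilt 0.14 w 85.0 gf 0.0 F [ 0.8  0.1 -0.2] j [ 0.36  0.21 -0.56  0.   -0.8  -0.33]
 shift now-axes cm [0.15 0.29 7.73] | after-turn axes cm [0.15 0.27 7.73] | turn z deg 0.1
```

Call:
drive_tool(
  deltas=[
    [[0.1, 0.3, 1], [0, 0, 0]],
    [[0, 0, 2], [0, 0, 0]],
    [[0, 0, 2], [0, 0, 0]],
    [[0, 0, 1.5], [0, 0, 0]],
    [[0, 0, 1.2], [0, 0, 0]],
    [[0, 0, 0], [0, 0, 0]],
    [[0, 0, 0], [0, 0, 0]],
    [[0, 0, 0], [0, 0, 0]],
  ],
)

```text
clock: 4.2
position: [447.1, -4.9, 44.9]
ee_rot: [0.717, -0.697, 0.0, -0.001]
contact_force: [-0.5, 0.0, -0.1]
gripper_width: 85.0
grasp_force: 0.0
```

Call:
drive_tool(
  deltas=[
    [[0, 0, 0], [0, 0, 0]],
    [[0, 0, 0], [0, 0, 0]],
    [[0, 0, 0], [0, 0, 0]],
    [[0, 0, 0], [0, 0, 0]],
    [[0, 0, 0], [0, 0, 0]],
    [[0, 0, 0], [0, 0, 0]],
    [[0, 0, 0], [0, 0, 0]],
    [[0, 0, 0], [0, 0, 0]],
  ],
  claw=2.5,
)

```text
clock: 5.0
position: [446.9, -5.1, 44.7]
ee_rot: [0.717, -0.697, 0.0, -0.0]
contact_force: [-0.6, 1.0, 4.5]
gripper_width: 33.5
grasp_force: 60.6
```

```bash
python3 plan.py 448 -5 145 -88.5
```

```text
t 5.0 at [446.9  -5.1  44.7] psi -88.4 tilt 0.04 w 33.5 gf 60.6 F [-0.6  1.   4.5] j [ 0.35  0.33 -0.65  0.   -0.58 -0.33]
 shift now-axes cm [-1.000e-02 -1.200e-01 -1.003e+01] | after-turn axes cm [ -0.    -0.11 -10.03] | turn z deg 0.1
```

Call:
drive_tool(
  deltas=[
    [[0, 0, -0.5], [0, 0, 0]],
    [[0, 0, -1.5], [0, 0, 0]],
    [[0, 0, -2], [0, 0, 0]],
    [[0, 0, -2], [0, 0, 0]],
    [[0, 0, -2], [0, 0, 0]],
    [[0, 0, -2], [0, 0, 4]],
    [[0, 0, -1], [0, 0, 8]],
    [[0, 0, 0], [0, 0, 8]],
    [[0, 0, 0], [0, 0, 8]],
    [[0, 0, 0], [0, 0, 8]],
    [[0, 0, 0], [0, 0, 8]],
    [[0, 0, 0], [0, 0, 8]],
  ],
)

```text
clock: 6.2
position: [445.8, -5.4, 153.8]
ee_rot: [-0.336, 0.942, 0.0, -0.001]
contact_force: [-0.2, -0.5, -2.6]
gripper_width: 33.5
grasp_force: 59.8
```

Call:
drive_tool(
  deltas=[
    [[0, 0, 0], [0, 0, 8]],
    [[0, 0, 0], [0, 0, 8]],
    [[0, 0, 0], [0, 0, 8]],
    [[0, 0, 0], [0, 0, 8]],
    [[0, 0, 0], [0, 0, 8]],
    [[0, 0, 0], [0, 0, 8]],
    [[0, 0, 0], [0, 0, 8]],
    [[0, 0, 0], [0, 0, 7.6]],
    [[0, 0, 0], [0, 0, 0]],
    [[0, 0, 0], [0, 0, 0]],
  ],
)

```text
clock: 7.2
position: [446.1, -5.3, 154.0]
ee_rot: [0.207, 0.978, -0.0, -0.0]
contact_force: [0.9, 1.2, -1.3]
gripper_width: 33.1
grasp_force: 59.8
```

```bash
python3 plan.py 516.3 102.4 122 156
```

```text
t 7.2 at [446.1  -5.3 154. ] psi 156.1 tilt 0.05 w 33.1 gf 59.8 F [ 0.9  1.2 -1.3] j [ 0.35  0.16 -0.52 -0.   -0.89 -2.34]
 shift now-axes cm [-2.06 12.69  3.19] | after-turn axes cm [-2.03 12.69  3.2 ] | turn z deg 0.1
```

Call:
drive_tool(
  deltas=[
    [[-0.3, 1.5, 0.2], [0, 0, 0]],
    [[-0.4, 2.8, 0.6], [0, 0, 0]],
    [[-0.5, 3, 0.8], [0, 0, 0]],
    [[-0.4, 2.8, 0.8], [0, 0, 0]],
    [[-0.3, 1.8, 0.6], [0, 0, 0]],
    [[-0.1, 0.8, 0.2], [0, 0, 0]],
    [[0, 0, 0], [0, 0, 0]],
    [[0, 0, 0], [0, 0, 0]],
    [[0, 0, 0], [0, 0, 0]],
  ],
)

```text
clock: 8.1
position: [516.1, 101.9, 122.7]
ee_rot: [0.208, 0.978, 0.0, 0.0]
contact_force: [-0.4, 0.2, -3.1]
gripper_width: 33.1
grasp_force: 60.0
```

```bash
python3 plan.py 516.3 102.4 122 156
python3 - <<'E'
from h import *
t=shot('top','top2.png');s=shot('scene','scene2.png')
a=cv2.resize(s['img'][210:310,250:383,::-1],(798,600),interpolation=cv2.INTER_CUBIC);cv2.imwrite('pics/s2c.png',a)
E
```

```text
t 8.1 at [516.1 101.9 122.7] psi 155.9 tilt 0.0 w 33.1 gf 60.0 F [-0.4  0.2 -3.1] j [ 0.5   0.33 -0.38 -0.   -0.86 -2.49]
 shift now-axes cm [-0.    0.06  0.07] | after-turn axes cm [-0.    0.06  0.07] | turn z deg -0.1
```

View pics/s2c.png

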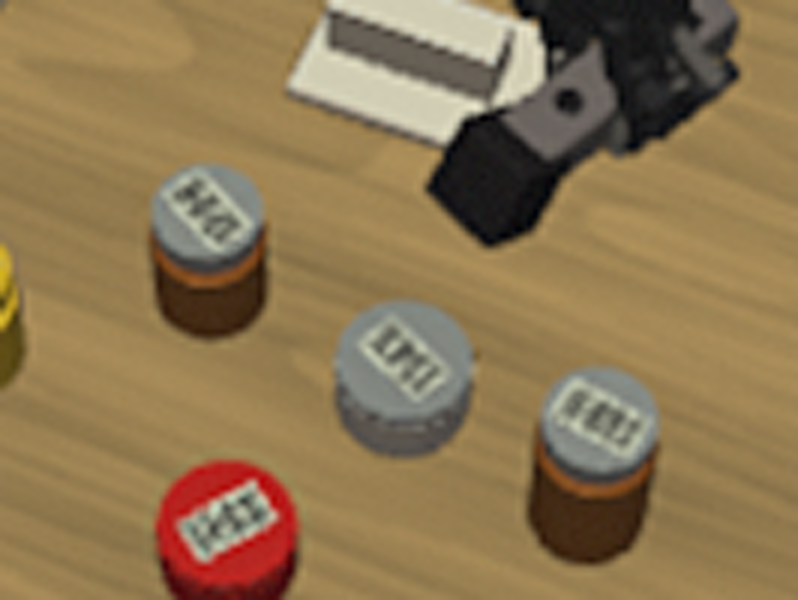

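The tin has not moved, and the scanner nose points at it. I compare the head outline with a prediction.

Run:
```python
from h import *
S=load('scene2.png')
def pts(L,ext=0):
    h=np.radians(-24);o=np.array([516.1,101.9,128.0]);c,s=np.cos(h),np.sin(h)
    return [o+[c*a-s*b,s*a+c*b,e] for a,b,e in L]
L=[(91,22,42),(91,-22,42),(91,22,-17),(91,-22,-17),(55,-22,42),(55,22,42)]
print((((proj(S,pts(L))-[250,210])+.5)*6-.5).round(0))
i=cv2.resize(S['img'][210:310,250:383,::-1],(798,600),interpolation=cv2.INTER_CUBIC)
i=cv2.convertScaleAbs(i,alpha=2.2,beta=10)
for p in (((proj(S,pts(L))-[250,210])+.5)*6-.5): cv2.circle(i,tuple(map(int,p)),3,(0,255,0),-1)
cv2.imwrite('pics/ov.png',i[50:330,350:798].repeat(1,0))
```

```text
[[488. 206.]
 [419. 142.]
 [482. 275.]
 [416. 213.]
 [479.  96.]
 [548. 159.]]
```

View pics/ov.png

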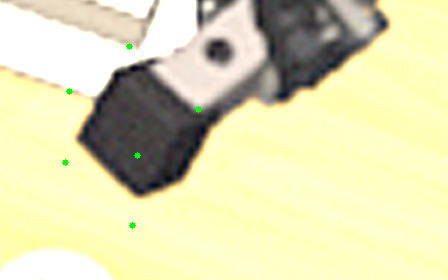

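Call:
drive_tool(
  deltas=[
    [[0, 0, 0], [0, 0, 0]],
    [[0, 0, 0], [0, 0, 0]],
    [[0, 0, 0], [0, 0, 0]],
    [[0, 0, 0], [0, 0, 0]],
    [[0, 0, 0], [0, 0, 0]],
    [[0, 0, 0], [0, 0, 0]],
    [[0, 0, 0], [0, 0, 0]],
    [[0, 0, 0], [0, 0, 0]],
    [[0, 0, 0], [0, 0, 0]],
    [[0, 0, 0], [0, 0, 0]],
    [[0, 0, 0], [0, 0, 0]],
    [[0, 0, 0], [0, 0, 0]],
  ],
)

```text
clock: 9.4
position: [516.5, 102.6, 122.3]
ee_rot: [0.208, 0.978, -0.0, -0.0]
contact_force: [-0.3, 0.8, -2.0]
gripper_width: 33.3
grasp_force: 60.0
```

Run:
```python
from h import *
S=load('scene1.png')
h=np.radians(91.5);o=np.array([447,-6,50.]);c,s=np.cos(h),np.sin(h)
L=[(91,22,42),(91,-22,42),(91,22,-17),(91,-22,-17),(55,-22,42),(55,22,42),(55,-22,-17),(91,-22,0),(-75,-17,30),(-75,17,30),(-75,-17,0)]
P=[o+[c*a-s*b,s*a+c*b,e] for a,b,e in L]
for l,p in zip(L,(((proj(S,P)-[270,170])+.5)*6.667-.5).round(0)): print(l,p)
# silhouette of dark head in scene2 and scene1 via back-projection test of handle hole etc: rotate scene1 head pts to scene2
obs=np.array([(470,250),(515,252),(553,315),(525,380),(455,378),(420,325),(447,307)])
```

```text
(91, 22, 42) [566. 259.]
(91, -22, 42) [531. 336.]
(91, 22, -17) [555. 336.]
(91, -22, -17) [521. 411.]
(55, -22, 42) [452. 309.]
(55, 22, 42) [488. 232.]
(55, -22, -17) [445. 385.]
(91, -22, 0) [524. 390.]
(-75, -17, 30) [179. 221.]
(-75, 17, 30) [209. 164.]
(-75, -17, 0) [180. 261.]
```

```bash
python3 - <<'E'
from h import *
S=load('scene2.png');T=load('top0.png')
p=(np.array([569,100.])+.5)/6-.5+[250,210]
H=ray(S,[p],158.)[0]; h=np.radians(-24);d=H-[516.1,101.9,158]
print('scene hole',H.round(1),'along',d[0]*np.cos(h)+d[1]*np.sin(h),'across',-d[0]*np.sin(h)+d[1]*np.cos(h))
f=lambda X,Y:((X+.5)/6.42-.5+285,(Y-330+.5)/6.42-.5+258)
print('top hole',ray(T,[f(225,468)],80)[0],'rear',ray(T,[f(454,468)],80)[0])
E
python3 plan.py 516.3 102.4 122 156
```

```text
scene hole [534.9  93.9 158. ] along 20.440907853294952 across 0.3842333417489554
top hole [446.50185598  15.29662612  80.        ] rear [448.38826842 -79.37563098  80.        ]
t 9.4 at [516.5 102.6 122.3] psi 156.0 tilt 0.0 w 33.3 gf 60.0 F [-0.3  0.8 -2. ] j [ 0.5   0.33 -0.38  0.   -0.86 -2.49]
 shift now-axes cm [ 0.01 -0.03  0.03] | after-turn axes cm [ 0.01 -0.03  0.03] | turn z deg -0.0
```

Call:
drive_tool(
  deltas=[
    [[0, 0, 0], [0, 0, 0]],
    [[0, 0, 0], [0, 0, 0]],
    [[0, 0, 0], [0, 0, 0]],
    [[0, 0, -0.6], [0, 0, 0]],
    [[0, 0, -1.5], [0, 0, 0]],
    [[-0.3, -1.1, -1], [0, 0, 0]],
    [[-0.7, -2.5, -0.5], [0, 0, 0]],
    [[-0.8, -2.8, 0], [0, 0, 0]],
    [[-0.7, -2.5, 0], [0, 0, 0]],
    [[-0.4, -1.2, 0], [0, 0, 0]],
    [[-0.1, -0.5, 0], [0, 0, 0]],
    [[0, 0, 0], [0, 0, 0]],
  ],
)

```text
clock: 10.6
position: [500.8, -6.8, 158.6]
ee_rot: [0.209, 0.978, 0.0, 0.0]
contact_force: [-0.2, -0.6, -1.7]
gripper_width: 33.2
grasp_force: 60.0
```

Call:
drive_tool(
  deltas=[
    [[0, 0, 0], [0, 0, 0]],
    [[0, 0, 0], [0, 0, 0]],
    [[0, 0, 0], [0, 0, 0]],
    [[0, 0, 0], [0, 0, 0]],
    [[0, 0, 0], [0, 0, 0]],
    [[0, 0, 0], [0, 0, 0]],
    [[0, 0, 0], [0, 0, 0]],
    [[0, 0, 0], [0, 0, 0]],
    [[0, 0, 0], [0, 0, 0]],
    [[0, 0, 0], [0, 0, 0]],
    [[0, 0, 0], [0, 0, 0]],
    [[0, 0, 0], [0, 0, 0]],
  ],
)

```text
clock: 11.8
position: [500.8, -6.4, 158.3]
ee_rot: [0.208, 0.978, -0.0, -0.0]
contact_force: [0.2, 0.9, -1.9]
gripper_width: 33.2
grasp_force: 60.0
```

```bash
python3 plan.py 500.3 -6.1 158 156
python3 - <<'E'
import numpy as np
h=np.radians(-6);print(np.array([644.5,156.5])-119*np.array([np.cos(h),np.sin(h)]))
E
python3 plan.py 526.2 169 177 174
```

```text
t 11.8 at [500.8  -6.4 158.3] psi 156.0 tilt 0.0 w 33.2 gf 60.0 F [ 0.2  0.9 -1.9] j [ 0.31  0.24 -0.4   0.   -0.93 -2.3 ]
 shift now-axes cm [0.05 0.01 0.03] | after-turn axes cm [0.05 0.01 0.03] | turn z deg -0.0
[526.15189445 168.93888713]
t 11.8 at [500.8  -6.4 158.3] psi 156.0 tilt 0.0 w 33.2 gf 60.0 F [ 0.2  0.9 -1.9] j [ 0.31  0.24 -0.4   0.   -0.93 -2.3 ]
 shift now-axes cm [ 4.82 17.05 -1.87] | after-turn axes cm [-0.7  17.71 -1.87] | turn z deg -18.0
```

Hold a little longer, then move to the tall jar.

Call:
drive_tool(
  deltas=[
    [[0, 0, 0], [0, 0, 0]],
    [[0, 0, 0], [0, 0, 0]],
    [[0, 0, 0], [0, 0, 0]],
    [[0, 0, -0.9], [0, 0, 0]],
    [[0, 0, -1], [0, 0, -4]],
    [[0, 0, 0], [0, 0, -7]],
    [[0, 0, 0], [0, 0, -7]],
    [[-0.1, 2, 0], [0, 0, 0]],
    [[-0.1, 3.5, 0], [0, 0, 0]],
    [[-0.2, 4, 0], [0, 0, 0]],
    [[-0.1, 4, 0], [0, 0, 0]],
    [[-0.1, 2.7, 0], [0, 0, 0]],
  ],
)

```text
clock: 13.0
position: [524.4, 156.5, 178.2]
ee_rot: [0.052, 0.999, 0.0, 0.001]
contact_force: [-0.1, -0.8, -1.8]
gripper_width: 33.4
grasp_force: 60.2
```

Call:
drive_tool(
  deltas=[
    [[-0.1, 1.2, 0], [0, 0, 0]],
    [[0, 0.4, 0], [0, 0, 0]],
    [[0, 0, 0], [0, 0, 0]],
    [[0, 0, 0], [0, 0, 0]],
    [[0, 0, 0], [0, 0, 0]],
    [[0, 0, 0], [0, 0, 0]],
    [[0, 0, 0], [0, 0, 0]],
    [[0, 0, 0], [0, 0, 0]],
    [[0, 0, 0], [0, 0, 0]],
    [[0, 0, 0], [0, 0, 0]],
    [[0, 0, 0], [0, 0, 0]],
    [[0, 0, 0], [0, 0, 0]],
  ],
)

```text
clock: 14.2
position: [526.4, 170.0, 177.3]
ee_rot: [0.053, 0.999, -0.0, -0.0]
contact_force: [-0.1, -1.0, -1.9]
gripper_width: 33.0
grasp_force: 60.2
```

```bash
python3 plan.py 526.2 169 177 174;python3 - <<'E'
from h import *
s=shot('scene','scene3.png')
a=cv2.resize(s['img'][210:310,250:383,::-1],(798,600),interpolation=cv2.INTER_CUBIC);cv2.imwrite('pics/s3c.png',a)
E
```

```text
t 14.2 at [526.4 170.  177.3] psi 174.0 tilt 0.01 w 33.0 gf 60.2 F [-0.1 -1.  -1.9] j [ 0.61  0.31 -0.25  0.   -1.01 -2.28]
 shift now-axes cm [ 0.01 -0.1   0.03] | after-turn axes cm [ 0.01 -0.1   0.03] | turn z deg -0.0
```

View pics/s3c.png

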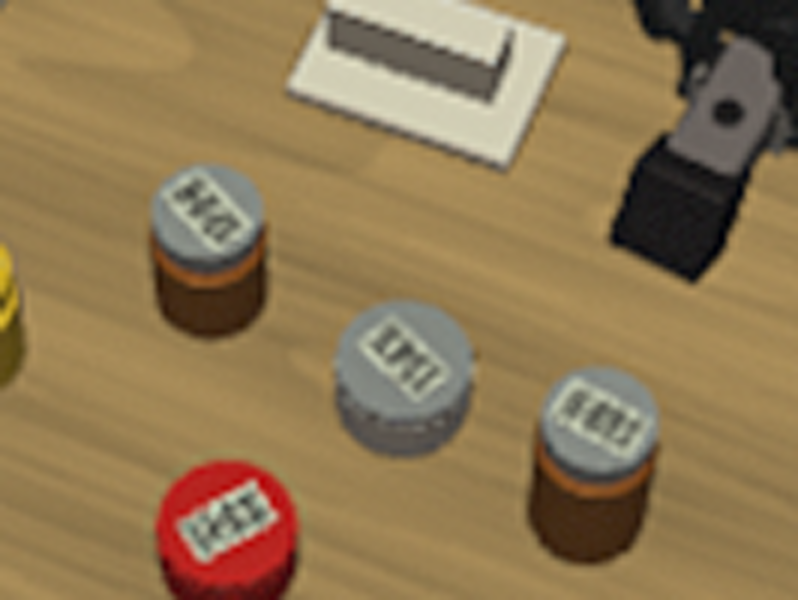

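The tin and jars have not moved, and the scanner is aimed at the tall jar with its hole at crop (728,112). The stand base corners are at (567,40), (503,168) and (288,90). I hold here for another second and check the alignment.

Call:
drive_tool(
  deltas=[
    [[0, 0, 0], [0, 0, 0]],
    [[0, 0, 0], [0, 0, 0]],
    [[0, 0, 0], [0, 0, 0]],
    [[0, 0, 0], [0, 0, 0]],
    [[0, 0, 0], [0, 0, 0]],
    [[0, 0, 0], [0, 0, 0]],
  ],
)

```text
clock: 14.85
position: [526.4, 169.9, 177.3]
ee_rot: [0.053, 0.999, -0.0, -0.0]
contact_force: [0.1, 0.6, -2.1]
gripper_width: 33.6
grasp_force: 60.2
```

```bash
python3 - <<'E'
from h import *
S=load('scene3.png');g=lambda p:(np.array(p)+.5)/6-.5+[250,210]
H=ray(S,[g((728,112.))],213)[0];h=np.radians(-6)
u=np.array([np.cos(h),np.sin(h)]);v=np.array([-u[1],u[0]])
lab=ray(S,[g((601,418.))],95)[0];d=(lab-H)[:2]
print(H,lab,'hole-tcp',(H[:2]-[526.4,170])@u,'label rel hole along (want ~99.3)',d@u,'across',d@v)
print('base',ray(S,[g(p) for p in((567,40),(503,168),(288,90))],12).round(1))
print('block top',ray(S,[g(p) for p in((513,32),(492,62))],50).round(1))
E
python3 plan.py 447 -5.1 155 -88.4
```

```text
[548.09992614 168.41829726 213.        ] [644.84240957 158.1605962   95.        ] hole-tcp 21.746384630869596 label rel hole along (want ~99.3) 97.28473971553731 across -0.089165180004251
base [[407.   51.2  12. ]
 [491.5  51.4  12. ]
 [493.4 -64.6  12. ]]
block top [[439.2  32.9  50. ]
 [460.   30.4  50. ]]
t 14.85 at [526.4 169.9 177.3] psi 174.0 tilt 0.0 w 33.6 gf 60.2 F [ 0.1  0.6 -2.1] j [ 0.61  0.31 -0.25  0.   -1.01 -2.28]
 shift now-axes cm [  6.06 -18.24   2.23] | after-turn axes cm [17.27  8.43  2.23] | turn z deg -97.6
```

Call:
drive_tool(
  deltas=[
    [[0.3, -1, 0], [0, 0, 0]],
    [[0.8, -2.4, 0.2], [0, 0, 0]],
    [[1.1, -3.2, 0.4], [0, 0, 0]],
    [[1.1, -3.4, 0.5], [0, 0, 0]],
    [[1.1, -3.4, 0.5], [0, 0, 0]],
    [[1, -2.9, 0.4], [0, 0, 0]],
    [[0.7, -2.1, 0.2], [0, 0, -4]],
    [[0, 0, 0], [0, 0, -8]],
    [[0, 0, 0], [0, 0, -8]],
    [[0, 0, 0], [0, 0, -8]],
    [[0, 0, 0], [0, 0, -8]],
    [[0, 0, 0], [0, 0, -8]],
  ],
)

```text
clock: 16.05
position: [445.9, -7.2, 155.5]
ee_rot: [-0.328, 0.945, -0.0, 0.0]
contact_force: [0.6, -0.9, -1.6]
gripper_width: 33.5
grasp_force: 60.2
```

Call:
drive_tool(
  deltas=[
    [[0, 0, 0], [0, 0, -8]],
    [[0, 0, 0], [0, 0, -8]],
    [[0, 0, 0], [0, 0, -8]],
    [[0, 0, 0], [0, 0, -8]],
    [[0, 0, 0], [0, 0, -8]],
    [[0, 0, 0], [0, 0, -8]],
    [[0, 0, 0], [0, 0, -5.6]],
    [[0, 0, 0], [0, 0, 0]],
    [[0, 0, 0], [0, 0, 0]],
    [[0, 0, 0], [0, 0, 0]],
  ],
)

```text
clock: 17.05
position: [446.3, -6.8, 155.4]
ee_rot: [0.716, -0.698, 0.0, -0.0]
contact_force: [0.6, -0.1, -1.9]
gripper_width: 33.1
grasp_force: 60.2
```

```bash
python3 plan.py 447 -7 60 -88.4
```

```text
t 17.05 at [446.3  -6.8 155.4] psi -88.5 tilt 0.01 w 33.1 gf 60.2 F [ 0.6 -0.1 -1.9] j [ 0.35  0.16 -0.52  0.   -0.89 -0.33]
 shift now-axes cm [ 0.02 -0.07  9.54] | after-turn axes cm [ 0.02 -0.07  9.54] | turn z deg -0.1
```

Call:
drive_tool(
  deltas=[
    [[0, -0.1, 1], [0, 0, 0]],
    [[0, 0, 2], [0, 0, 0]],
    [[0, 0, 2], [0, 0, 0]],
    [[0, 0, 2], [0, 0, 0]],
    [[0, 0, 1.5], [0, 0, 0]],
    [[0, 0, 1], [0, 0, 0]],
    [[0, 0, 0.6], [0, 0, 0]],
    [[0, 0, 0.4], [0, 0, 0]],
    [[0, 0, 0.3], [0, 0, 0]],
    [[0, 0, 0], [0, 0, 0]],
    [[0, 0, 0], [0, 0, 0]],
  ],
)

```text
clock: 18.15
position: [447.8, -6.5, 47.7]
ee_rot: [0.717, -0.697, 0.0, -0.0]
contact_force: [-0.5, 0.5, -1.4]
gripper_width: 33.0
grasp_force: 60.2
```

Call:
drive_tool(
  deltas=[
    [[0, 0, 0.1], [0, 0, 0]],
    [[0, 0, 0.1], [0, 0, 0]],
    [[0, 0, 0], [0, 0, 0]],
    [[0, 0, 0], [0, 0, 0]],
  ],
)

```text
clock: 18.55
position: [447.5, -6.6, 45.4]
ee_rot: [0.717, -0.697, 0.0, -0.0]
contact_force: [-0.6, -0.7, -1.1]
gripper_width: 33.3
grasp_force: 60.2
```

Call:
drive_tool(
  deltas=[
    [[0, 0, 0.05], [0, 0, 0]],
    [[0, 0, 0], [0, 0, 0]],
    [[0, 0, 0], [0, 0, 0]],
  ],
)

```text
clock: 18.85
position: [447.5, -6.6, 44.8]
ee_rot: [0.717, -0.697, -0.0, 0.0]
contact_force: [-0.4, -0.1, -2.7]
gripper_width: 33.5
grasp_force: 60.2
```

Call:
drive_tool(
  deltas=[
    [[0, 0, 0.05], [0, 0, 0]],
    [[0, 0, 0], [0, 0, 0]],
    [[0, 0, 0], [0, 0, 0]],
  ],
)

```text
clock: 19.15
position: [447.5, -6.6, 44.7]
ee_rot: [0.717, -0.697, 0.0, -0.0]
contact_force: [-2.0, 0.3, 5.7]
gripper_width: 33.7
grasp_force: 61.0
```

Contact, so I open the fingers and rise.

Call:
drive_tool(
  deltas=[
    [[0, 0, 0], [0, 0, 0]],
    [[0, 0, 0], [0, 0, 0]],
    [[0, 0, 0], [0, 0, 0]],
    [[0, 0, 0], [0, 0, 0]],
    [[0, 0, 0], [0, 0, 0]],
    [[0, 0, 0], [0, 0, 0]],
    [[0, 0, 0], [0, 0, 0]],
    [[0, 0, 0], [0, 0, 0]],
  ],
  claw=8.5,
)

```text
clock: 19.95
position: [447.5, -6.6, 44.3]
ee_rot: [0.717, -0.697, -0.0, -0.0]
contact_force: [0.7, 0.1, -0.5]
gripper_width: 85.1
grasp_force: 0.0
```

Call:
drive_tool(
  deltas=[
    [[0, 0, -0.5], [0, 0, 0]],
    [[0, 0, -2], [0, 0, 0]],
    [[0, 0, -3], [0, 0, 0]],
    [[0, 0, -4], [0, 0, 0]],
    [[0, 0, -4], [0, 0, 0]],
    [[0, 0, -4], [0, 0, 0]],
    [[0, 0, -2], [0, 0, 0]],
    [[0, 0, -0.5], [0, 0, 0]],
    [[0, 0, 0], [0, 0, 0]],
  ],
)

```text
clock: 20.85
position: [447.3, -6.6, 244.6]
ee_rot: [0.717, -0.697, 0.0, -0.001]
contact_force: [0.6, 0.4, -1.3]
gripper_width: 85.3
grasp_force: 0.0
```

```bash
python3 - <<'E'
from h import *
t=shot('top','top4.png');s=shot('scene','scene4.png')
a=cv2.resize(s['img'][170:310,230:420,::-1],(800,590),interpolation=cv2.INTER_CUBIC);cv2.imwrite('pics/s4c.png',a)
E
python3 plan.py 643 156 220 -89
```

```text
t 20.95 at [446.5  -6.8 242.9] psi -88.4 tilt 0.17 w 84.9 gf 0.0 F [-0.1 -0.3 -1.1] j [ 0.35  0.07 -0.38 -0.   -1.12 -0.32]
 shift now-axes cm [-15.74 -20.09   2.23] | after-turn axes cm [-15.93 -19.93   2.29] | turn z deg 0.6
```

View pics/s4c.png

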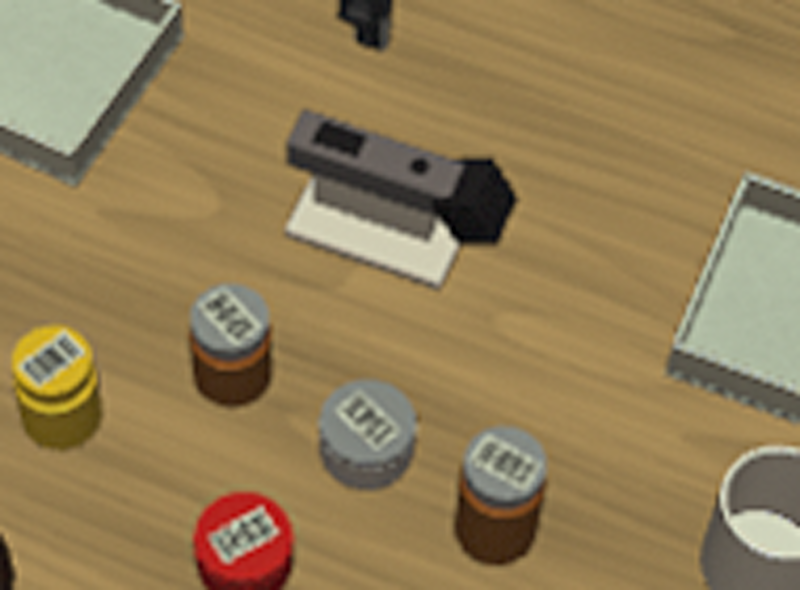

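The scanner is back level on its stand, and all the items are where they were. I fetch the short jar next.

```bash
python3 plan.py 608.5 -54 140 -88.4
python3 - <<'E'
from h import *
T=load('top4.png');print(ray(T,[(322,177),(381,193)],[40,76]).round(0))
E
```

```text
t 20.95 at [446.5  -6.8 242.9] psi -88.4 tilt 0.17 w 84.9 gf 0.0 F [-0.1 -0.3 -1.1] j [ 0.35  0.07 -0.38 -0.   -1.12 -0.32]
 shift now-axes cm [  5.16 -16.1   10.24] | after-turn axes cm [  5.17 -16.06  10.29] | turn z deg -0.0
[[ 731.   15.   40.]
 [ 682. -146.   76.]]
```

Call:
drive_tool(
  deltas=[
    [[0.5, -1.6, 0], [0, 0, 0]],
    [[0.9, -3, 0], [0, 0, 0]],
    [[1.2, -3.8, 0.5], [0, 0, 0]],
    [[1.2, -3.8, 1], [0, 0, 0]],
    [[0.9, -2.6, 1.5], [0, 0, 0]],
    [[0.5, -1.3, 2], [0, 0, 0]],
    [[0, 0, 2.5], [0, 0, 0]],
    [[0, 0, 1.8], [0, 0, 0]],
    [[0, 0, 0.7], [0, 0, 0]],
    [[0, 0, 0], [0, 0, 0]],
    [[0, 0, 0], [0, 0, 0]],
  ],
)

```text
clock: 22.05
position: [610.1, -54.2, 144.6]
ee_rot: [0.717, -0.697, 0.0, 0.0]
contact_force: [0.2, -0.6, -0.0]
gripper_width: 85.3
grasp_force: 0.0
```

```bash
python3 plan.py 608.5 -54 17 -88.4
```

```text
t 22.05 at [610.1 -54.2 144.6] psi -88.4 tilt 0.03 w 85.3 gf 0.0 F [ 0.2 -0.6 -0. ] j [ 0.18  0.43 -0.14  0.   -0.99 -0.15]
 shift now-axes cm [-0.03  0.16 12.76] | after-turn axes cm [-0.02  0.16 12.76] | turn z deg -0.0
```

Call:
drive_tool(
  deltas=[
    [[0, 0.1, 1], [0, 0, 0]],
    [[0, 0, 2], [0, 0, 0]],
    [[0, 0, 2.5], [0, 0, 0]],
    [[0, 0, 2.5], [0, 0, 0]],
    [[0, 0, 2], [0, 0, 0]],
    [[0, 0, 1.5], [0, 0, 0]],
    [[0, 0, 1], [0, 0, 0]],
    [[0, 0, 0.2], [0, 0, 0]],
    [[0, 0, 0], [0, 0, 0]],
    [[0, 0, 0], [0, 0, 0]],
  ],
)

```text
clock: 23.05
position: [609.6, -54.1, 18.3]
ee_rot: [0.717, -0.697, 0.001, -0.001]
contact_force: [0.6, -0.2, 0.7]
gripper_width: 85.3
grasp_force: 0.0
```

Call:
drive_tool(
  deltas=[
    [[0, 0, 0], [0, 0, 0]],
    [[0, 0, 0], [0, 0, 0]],
    [[0, 0, 0], [0, 0, 0]],
    [[0, 0, 0], [0, 0, 0]],
    [[0, 0, 0], [0, 0, 0]],
    [[0, 0, 0], [0, 0, 0]],
    [[0, 0, 0], [0, 0, 0]],
  ],
  claw=5,
)

```text
clock: 23.75
position: [609.4, -54.1, 18.3]
ee_rot: [0.717, -0.697, 0.001, -0.0]
contact_force: [-2.3, 0.1, 6.7]
gripper_width: 55.0
grasp_force: 63.9
```

Call:
drive_tool(
  deltas=[
    [[0, 0, -0.5], [0, 0, 0]],
    [[0, 0, -1], [0, 0, 0]],
    [[0, 0, -2], [0, 0, 0]],
    [[0, 0, -2.5], [0, 0, 0]],
    [[0, 0, -3], [0, 0, 0]],
    [[0, 0, -3], [0, 0, 0]],
    [[0, 0, -2], [0, 0, 0]],
    [[0, 0, -1], [0, 0, 0]],
    [[0, 0, 0], [0, 0, 0]],
  ],
)

```text
clock: 24.65
position: [609.2, -54.1, 168.6]
ee_rot: [0.717, -0.697, 0.001, -0.001]
contact_force: [-0.3, -0.1, -3.1]
gripper_width: 54.7
grasp_force: 63.9
```

```bash
python3 plan.py 423 -351 165 -90
```

```text
t 24.65 at [609.2 -54.1 168.6] psi -88.4 tilt 0.15 w 54.7 gf 63.9 F [-0.3 -0.1 -3.1] j [ 0.18  0.41 -0.12 -0.   -1.04 -0.15]
 shift now-axes cm [29.17 19.43  0.3 ] | after-turn axes cm [29.69 18.62  0.36] | turn z deg 1.6
```

Call:
drive_tool(
  deltas=[
    [[0.8, 0.5, 0], [0, 0, 0]],
    [[2, 1.3, 0], [0, 0, 0]],
    [[3, 2, 0], [0, 0, 0]],
    [[3.3, 2.2, 0], [0, 0, 0]],
    [[3.3, 2.2, 0], [0, 0, 0]],
    [[3.3, 2.2, 0], [0, 0, 0]],
    [[3.3, 2.2, 0], [0, 0, 0]],
    [[3.3, 2.2, 0], [0, 0, 0]],
    [[3, 2, 0], [0, 0, 0]],
    [[2.2, 1.5, 0], [0, 0, 0]],
    [[1.2, 0.8, 0], [0, 0, 0]],
    [[0.5, 0.3, 0], [0, 0, 1.6]],
  ],
)

```text
clock: 25.85
position: [421.1, -352.1, 165.9]
ee_rot: [-0.706, 0.709, 0.001, -0.0]
contact_force: [-0.6, 1.1, -3.4]
gripper_width: 54.7
grasp_force: 63.9
```

Call:
drive_tool(
  deltas=[
    [[0, 0, 1.5], [0, 0, 0]],
    [[0, 0, 2.5], [0, 0, 0]],
    [[0, 0, 2.5], [0, 0, 0]],
    [[0, 0, 1.5], [0, 0, 0]],
    [[0, 0, 0.8], [0, 0, 0]],
    [[0, 0, 0.2], [0, 0, 0]],
    [[0, 0, 0], [0, 0, 0]],
    [[0, 0, 0], [0, 0, 0]],
  ],
)

```text
clock: 26.65
position: [423.7, -351.6, 78.2]
ee_rot: [-0.707, 0.707, -0.001, 0.0]
contact_force: [0.2, -0.4, -2.7]
gripper_width: 54.9
grasp_force: 63.9
```

```bash
python3 plan.py 423 -351 24 -90
python3 - <<'E'
from h import *
t=shot('top','top5.png');s=shot('scene','scene5.png')
a=cv2.resize(s['img'][120:240,150:310,::-1],(800,600),interpolation=cv2.INTER_CUBIC);cv2.imwrite('pics/s5c.png',a)
E
```

```text
t 26.65 at [ 423.7 -351.6   78.2] psi -90.0 tilt 0.11 w 54.9 gf 63.9 F [ 0.2 -0.4 -2.7] j [-0.4   0.42 -0.37  0.   -0.78  0.4 ]
 shift now-axes cm [-0.07  0.08  5.42] | after-turn axes cm [-0.06  0.07  5.42] | turn z deg -0.0
```

View pics/s5c.png

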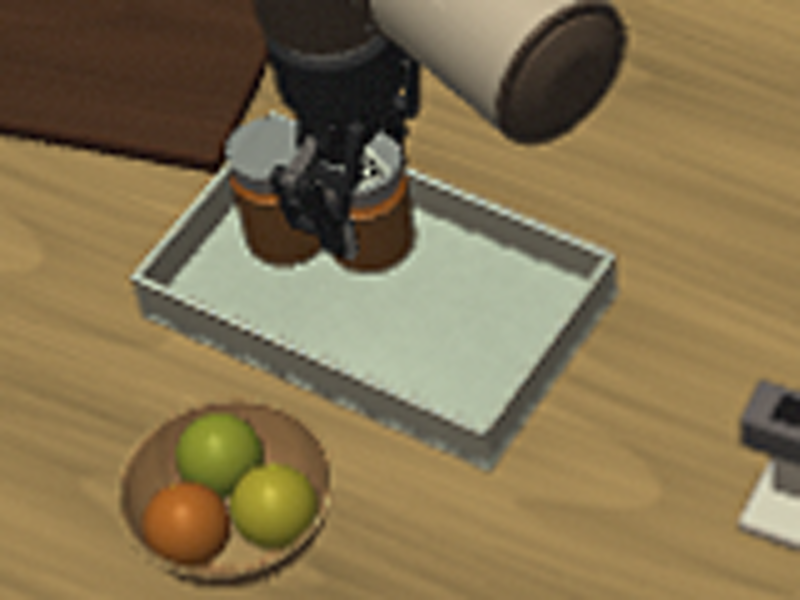

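The jar hangs upright over the right box, next to the stock jar. I check the stock jar and box edges from this view.

Run:
```python
from h import *
S=load('scene5.png');g=lambda p:(np.array(p,float)+.5)/5-.5+[150,120]
print('lid',ray(S,[g((270,157))],90),'box corners',ray(S,[g(p) for p in((135,280),(490,440),(613,257))],40).round(0))
```

```text
lid [[ 410.94275384 -425.50493424   90.        ]] box corners [[ 500. -481.   40.]
 [ 517. -219.   40.]
 [ 359. -215.   40.]]
```

Call:
drive_tool(
  deltas=[
    [[0, -0.2, 1], [0, 0, 0]],
    [[0, 0, 1.6], [0, 0, 0]],
    [[0, 0, 1.4], [0, 0, 0]],
    [[0, 0, 0.8], [0, 0, 0]],
    [[0, 0, 0.3], [0, 0, 0]],
    [[0, 0, 0.1], [0, 0, 0]],
    [[0, 0, 0], [0, 0, 0]],
    [[0, 0, 0], [0, 0, 0]],
  ],
)

```text
clock: 27.55
position: [425.4, -351.6, 25.9]
ee_rot: [-0.707, 0.707, -0.001, 0.0]
contact_force: [0.3, 0.1, -2.4]
gripper_width: 54.7
grasp_force: 63.9
```

Call:
drive_tool(
  deltas=[
    [[0, 0, 0.1], [0, 0, 0]],
    [[0, 0, 0], [0, 0, 0]],
    [[0, 0, 0], [0, 0, 0]],
  ],
)

```text
clock: 27.85
position: [425.0, -351.4, 24.5]
ee_rot: [-0.707, 0.707, -0.0, 0.0]
contact_force: [0.5, 0.2, -2.5]
gripper_width: 54.5
grasp_force: 63.9
```

Call:
drive_tool(
  deltas=[
    [[0, 0, 0.1], [0, 0, 0]],
    [[0, 0, 0], [0, 0, 0]],
    [[0, 0, 0], [0, 0, 0]],
  ],
)

```text
clock: 28.15
position: [425.0, -351.5, 23.4]
ee_rot: [-0.707, 0.707, -0.0, 0.0]
contact_force: [-0.0, -0.7, -3.0]
gripper_width: 55.0
grasp_force: 64.1
```

Call:
drive_tool(
  deltas=[
    [[0, 0, 0.05], [0, 0, 0]],
    [[0, 0, 0], [0, 0, 0]],
    [[0, 0, 0], [0, 0, 0]],
  ],
)

```text
clock: 28.45
position: [425.0, -351.5, 23.3]
ee_rot: [-0.707, 0.707, -0.0, 0.0]
contact_force: [-1.8, 1.4, 3.2]
gripper_width: 54.6
grasp_force: 64.1
```

Call:
drive_tool(
  deltas=[
    [[0, 0, 0], [0, 0, 0]],
    [[0, 0, 0], [0, 0, 0]],
    [[0, 0, 0], [0, 0, 0]],
    [[0, 0, 0], [0, 0, 0]],
    [[0, 0, 0], [0, 0, 0]],
    [[0, 0, 0], [0, 0, 0]],
  ],
  claw=7.4,
)

```text
clock: 29.05
position: [424.9, -351.5, 22.8]
ee_rot: [-0.707, 0.707, -0.0, -0.0]
contact_force: [0.3, 0.5, -0.2]
gripper_width: 74.2
grasp_force: 0.0
```

Call:
drive_tool(
  deltas=[
    [[0, 0, -0.5], [0, 0, 0]],
    [[0, 0, -1.5], [0, 0, 0]],
    [[0, 0, -3], [0, 0, 0]],
    [[0, 0, -4], [0, 0, 0]],
    [[0, 0, -4], [0, 0, 0]],
    [[0, 0, -2.5], [0, 0, 0]],
    [[0, 0, -1], [0, 0, 0]],
    [[0, 0, 0], [0, 0, 0]],
  ],
)

```text
clock: 29.85
position: [425.4, -351.6, 189.1]
ee_rot: [-0.707, 0.707, -0.001, 0.001]
contact_force: [0.6, 0.5, -0.1]
gripper_width: 74.0
grasp_force: 0.0
```

```bash
python3 plan.py 643.5 156 190 -90
```

```text
t 29.85 at [ 425.4 -351.6  189.1] psi -90.0 tilt 0.18 w 74.0 gf 0.0 F [ 0.6  0.5 -0.1] j [-0.4   0.29 -0.24 -0.   -1.03  0.4 ]
 shift now-axes cm [-50.77 -21.79  -0.08] | after-turn axes cm [-50.76 -21.81  -0.09] | turn z deg -0.0
```

Call:
drive_tool(
  deltas=[
    [[-2, -0.9, 0], [0, 0, 0]],
    [[-4.4, -1.9, 0], [0, 0, 0]],
    [[-4.5, -1.9, 0], [0, 0, 0]],
    [[-4.5, -1.9, 0], [0, 0, 0]],
    [[-4.5, -1.9, 0], [0, 0, 0]],
    [[-4.5, -1.9, 0], [0, 0, 0]],
    [[-4.5, -1.9, 0], [0, 0, 0]],
    [[-4.5, -1.9, 0], [0, 0, 0]],
    [[-4.5, -1.9, 0], [0, 0, 0]],
    [[-4.5, -1.9, 0], [0, 0, 0]],
    [[-4.4, -1.9, 0], [0, 0, 0]],
    [[-2.5, -1.1, 0], [0, 0, 0]],
  ],
  claw=8.5,
)

```text
clock: 31.05
position: [635.0, 144.5, 184.4]
ee_rot: [0.708, -0.706, -0.001, 0.002]
contact_force: [0.0, -0.3, -0.1]
gripper_width: 85.2
grasp_force: 0.0
```

Call:
drive_tool(
  deltas=[
    [[-1.5, -0.7, 1], [0, 0, 0]],
    [[0, 0, 1.5], [0, 0, 0]],
    [[0, 0, 1.5], [0, 0, 0]],
    [[0, 0, 0], [0, 0, 0]],
    [[0, 0, 0], [0, 0, 0]],
    [[0, 0, 0], [0, 0, 0]],
  ],
)

```text
clock: 31.65
position: [642.4, 156.0, 148.1]
ee_rot: [-0.707, 0.707, -0.0, 0.0]
contact_force: [-0.0, -0.2, 0.9]
gripper_width: 84.8
grasp_force: 0.0
```

```bash
python3 plan.py 643.5 156 33 -90
```

```text
t 31.65 at [642.4 156.  148.1] psi -90.1 tilt 0.03 w 84.8 gf 0.0 F [-0.  -0.2  0.9] j [ 0.48  0.51 -0.01  0.   -1.05 -0.48]
 shift now-axes cm [ 0.   -0.1  11.51] | after-turn axes cm [ 0.   -0.11 11.51] | turn z deg -0.1
```

Call:
drive_tool(
  deltas=[
    [[0, -0.1, 1], [0, 0, 0]],
    [[0, 0, 2], [0, 0, 0]],
    [[0, 0, 2.5], [0, 0, 0]],
    [[0, 0, 2.5], [0, 0, 0]],
    [[0, 0, 2], [0, 0, 0]],
    [[0, 0, 1], [0, 0, 0]],
    [[0, 0, 0.5], [0, 0, 0]],
    [[0, 0, 0], [0, 0, 0]],
    [[0, 0, 0], [0, 0, 0]],
  ],
)

```text
clock: 32.55
position: [643.9, 156.7, 33.9]
ee_rot: [-0.707, 0.707, -0.0, 0.001]
contact_force: [-0.3, 0.4, 0.1]
gripper_width: 84.7
grasp_force: 0.0
```

Call:
drive_tool(
  deltas=[
    [[0, 0, 0], [0, 0, 0]],
    [[0, 0, 0], [0, 0, 0]],
    [[0, 0, 0], [0, 0, 0]],
    [[0, 0, 0], [0, 0, 0]],
    [[0, 0, 0], [0, 0, 0]],
    [[0, 0, 0], [0, 0, 0]],
    [[0, 0, 0], [0, 0, 0]],
  ],
  claw=5,
)

```text
clock: 33.25
position: [644.2, 156.8, 34.3]
ee_rot: [-0.707, 0.707, -0.001, 0.001]
contact_force: [-0.5, 0.3, 5.5]
gripper_width: 55.0
grasp_force: 59.4
```

Call:
drive_tool(
  deltas=[
    [[0, 0, -0.5], [0, 0, 0]],
    [[0, 0, -1], [0, 0, 0]],
    [[0, 0, -2], [0, 0, 0]],
    [[0, 0, -2.5], [0, 0, 0]],
    [[0, 0, -3], [0, 0, 0]],
    [[0, 0, -3], [0, 0, 0]],
    [[0, 0, -2], [0, 0, 0]],
    [[0, 0, -1], [0, 0, 0]],
    [[0, 0, 0], [0, 0, 0]],
  ],
)

```text
clock: 34.15
position: [643.3, 156.6, 183.9]
ee_rot: [-0.707, 0.707, -0.0, 0.001]
contact_force: [-0.1, 0.0, -3.6]
gripper_width: 54.6
grasp_force: 59.9
```

```bash
python3 plan.py 429 -272 183 -90
```

```text
t 34.15 at [643.3 156.6 183.9] psi -90.0 tilt 0.11 w 54.6 gf 59.9 F [-0.1  0.  -3.6] j [ 0.48  0.48  0.04 -0.   -1.13 -0.48]
 shift now-axes cm [4.287e+01 2.140e+01 1.000e-02] | after-turn axes cm [42.86 21.43  0.09] | turn z deg -0.0
```

Call:
drive_tool(
  deltas=[
    [[1.5, 0.8, 0], [0, 0, 0]],
    [[3, 1.5, 0], [0, 0, 0]],
    [[4, 2, 0], [0, 0, 0]],
    [[4.4, 2.2, 0], [0, 0, 0]],
    [[4.4, 2.2, 0], [0, 0, 0]],
    [[4.4, 2.2, 0], [0, 0, 0]],
    [[4.4, 2.2, 0], [0, 0, 0]],
    [[4.4, 2.2, 0], [0, 0, 0]],
    [[4.4, 2.2, 0], [0, 0, 0]],
    [[4, 2, 0], [0, 0, 0]],
    [[2.5, 1.2, 0], [0, 0, 0]],
    [[1.4, 0.7, 0], [0, 0, 0]],
  ],
)

```text
clock: 35.35
position: [426.3, -272.8, 181.0]
ee_rot: [-0.706, 0.708, 0.002, -0.001]
contact_force: [0.8, 0.5, -3.5]
gripper_width: 54.6
grasp_force: 60.0
```

Call:
drive_tool(
  deltas=[
    [[0, 0, 1], [0, 0, 0]],
    [[0, 0, 2.5], [0, 0, 0]],
    [[0, 0, 2.5], [0, 0, 0]],
    [[0, 0, 1.5], [0, 0, 0]],
    [[0, 0, 0.8], [0, 0, 0]],
    [[0, 0, 0.2], [0, 0, 0]],
    [[0, 0, 0], [0, 0, 0]],
    [[0, 0, 0], [0, 0, 0]],
  ],
)

```text
clock: 36.15
position: [429.6, -271.5, 98.5]
ee_rot: [-0.707, 0.707, -0.001, 0.0]
contact_force: [-0.2, 0.8, -4.2]
gripper_width: 55.2
grasp_force: 60.1
```

```bash
python3 plan.py 429 -272 42 -90
```

```text
t 36.15 at [ 429.6 -271.5   98.5] psi -90.0 tilt 0.09 w 55.2 gf 60.1 F [-0.2  0.8 -4.2] j [-0.24  0.33 -0.45  0.   -0.78  0.24]
 shift now-axes cm [0.05 0.07 5.65] | after-turn axes cm [0.05 0.06 5.65] | turn z deg -0.0
```

Call:
drive_tool(
  deltas=[
    [[0, 0, 1], [0, 0, 0]],
    [[0, 0, 1.6], [0, 0, 0]],
    [[0, 0, 1.5], [0, 0, 0]],
    [[0, 0, 0.9], [0, 0, 0]],
    [[0, 0, 0.4], [0, 0, 0]],
    [[0, 0, 0.2], [0, 0, 0]],
    [[0, 0, 0], [0, 0, 0]],
    [[0, 0, 0], [0, 0, 0]],
  ],
)

```text
clock: 36.95
position: [429.4, -271.6, 42.4]
ee_rot: [-0.707, 0.707, -0.001, 0.0]
contact_force: [0.2, 0.8, -3.4]
gripper_width: 54.8
grasp_force: 60.1
```

Call:
drive_tool(
  deltas=[
    [[0, 0, 0.1], [0, 0, 0]],
    [[0, 0, 0.05], [0, 0, 0]],
    [[0, 0, 0], [0, 0, 0]],
    [[0, 0, 0], [0, 0, 0]],
  ],
)

```text
clock: 37.35
position: [429.0, -271.4, 40.4]
ee_rot: [-0.707, 0.707, -0.0, 0.0]
contact_force: [0.2, -0.9, -3.5]
gripper_width: 54.9
grasp_force: 60.1
```

Call:
drive_tool(
  deltas=[
    [[0, 0, 0.1], [0, 0, 0]],
    [[0, 0, 0], [0, 0, 0]],
    [[0, 0, 0], [0, 0, 0]],
  ],
)

```text
clock: 37.65
position: [428.9, -271.4, 39.3]
ee_rot: [-0.707, 0.707, 0.0, 0.0]
contact_force: [0.6, -0.7, -3.1]
gripper_width: 54.8
grasp_force: 60.1
```

Call:
drive_tool(
  deltas=[
    [[0, 0, 0.05], [0, 0, 0]],
    [[0, 0, 0], [0, 0, 0]],
    [[0, 0, 0], [0, 0, 0]],
  ],
)

```text
clock: 37.95
position: [428.9, -271.5, 39.2]
ee_rot: [-0.707, 0.707, -0.0, -0.0]
contact_force: [-0.4, 0.9, 2.8]
gripper_width: 54.5
grasp_force: 60.3
```

Contact, so I release, rise and look again.

Call:
drive_tool(
  deltas=[
    [[0, 0, 0], [0, 0, 0]],
    [[0, 0, 0], [0, 0, 0]],
    [[0, 0, 0], [0, 0, 0]],
    [[0, 0, 0], [0, 0, 0]],
    [[0, 0, 0], [0, 0, 0]],
    [[0, 0, 0], [0, 0, 0]],
  ],
  claw=7.4,
)

```text
clock: 38.55
position: [429.0, -271.4, 38.8]
ee_rot: [-0.707, 0.707, -0.0, 0.0]
contact_force: [-0.3, 0.8, -0.5]
gripper_width: 73.9
grasp_force: 0.0
```

Call:
drive_tool(
  deltas=[
    [[0, 0, -0.5], [0, 0, 0]],
    [[0, 0, -1.5], [0, 0, 0]],
    [[0, 0, -3], [0, 0, 0]],
    [[0, 0, -4], [0, 0, 0]],
    [[0, 0, -4], [0, 0, 0]],
    [[0, 0, -2.5], [0, 0, 0]],
    [[0, 0, -1], [0, 0, 0]],
    [[0, 0, 0], [0, 0, 0]],
  ],
)

```text
clock: 39.35
position: [429.4, -271.5, 205.1]
ee_rot: [-0.707, 0.707, -0.001, 0.001]
contact_force: [-0.9, 0.2, -0.3]
gripper_width: 73.9
grasp_force: 0.0
```

```bash
python3 - <<'E'
from h import *
t=shot('top','top6.png');s=shot('scene','scene6.png')
a=cv2.resize(s['img'][120:330,150:430,::-1],(800,600),interpolation=cv2.INTER_CUBIC);cv2.imwrite('pics/s6c.png',a)
E
python3 plan.py 623.5 54 150 180
```

```text
t 39.45 at [ 428.1 -271.   202.5] psi -90.1 tilt 0.15 w 74.2 gf 0.0 F [-0.7 -0.1 -0.7] j [-0.24  0.21 -0.32 -0.   -1.04  0.24]
 shift now-axes cm [-32.51 -19.53   5.25] | after-turn axes cm [-19.54  32.5    5.25] | turn z deg 89.9
```

View pics/s6c.png

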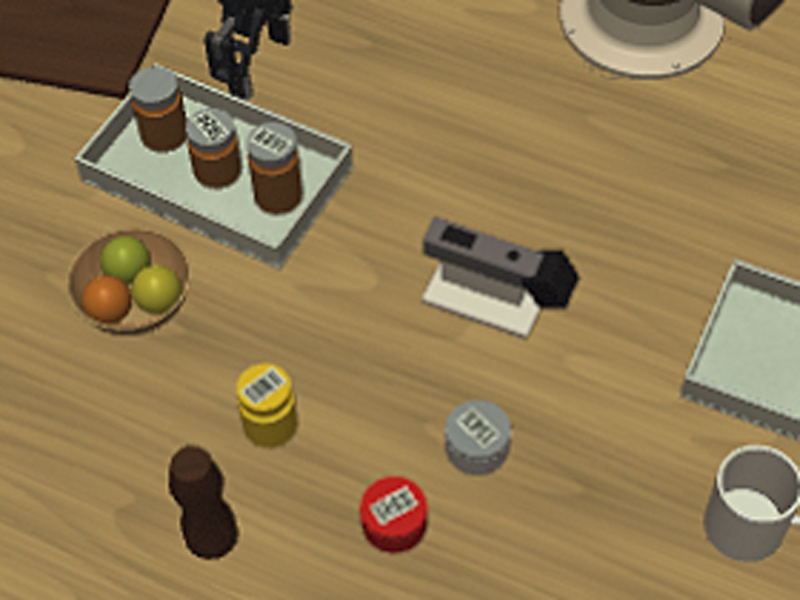

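Both jars stand upright in the right box, and the tin is still at (317,269) in full-frame pixels. With the fingers along x there is room beside the red tin, so I fetch the tin without turning.

Call:
drive_tool(
  deltas=[
    [[-1.5, -0.9, 0], [0, 0, 0]],
    [[-3, -1.8, 0], [0, 0, 0]],
    [[-4, -2.4, 0], [0, 0, 0]],
    [[-4, -2.4, 0], [0, 0, 0]],
    [[-4, -2.4, 0], [0, 0, 0]],
    [[-4, -2.4, 0], [0, 0, 0]],
    [[-4, -2.4, 0], [0, 0, 0]],
    [[-4, -2.4, 0.5], [0, 0, 0]],
    [[-2.6, -1.6, 1.5], [0, 0, 0]],
    [[-1.4, -0.9, 2], [0, 0, 0]],
    [[0, 0, 2.5], [0, 0, 0]],
    [[0, 0, 1.5], [0, 0, 0]],
  ],
  claw=8.5,
)

```text
clock: 40.65
position: [622.9, 53.8, 118.7]
ee_rot: [0.707, -0.707, -0.002, 0.003]
contact_force: [-0.9, -0.6, -0.5]
gripper_width: 85.0
grasp_force: 0.0
```

Call:
drive_tool(
  deltas=[
    [[0, 0, 1], [0, 0, 0]],
    [[0, 0, 0], [0, 0, 0]],
    [[0, 0, 0], [0, 0, 0]],
    [[0, 0, 0], [0, 0, 0]],
  ],
)

```text
clock: 41.05
position: [625.7, 53.4, 114.7]
ee_rot: [-0.707, 0.707, -0.0, 0.001]
contact_force: [0.5, -0.3, 0.6]
gripper_width: 84.9
grasp_force: 0.0
```

```bash
python3 plan.py 624.5 54 5 -90
python3 - <<'E'
from h import *
a=load('scene6.png')['img'].astype(int);s=shot('scene','scene7.png')['img'].astype(int)
print('tin patch diff',abs(a-s)[270:288,305:330].mean(), abs(a-s)[290:310,278:300].mean())
E
```

```text
t 41.05 at [625.7  53.4 114.7] psi -90.0 tilt 0.1 w 84.9 gf 0.0 F [ 0.5 -0.3  0.6] j [ 0.34  0.49 -0.14  0.   -0.94 -0.34]
 shift now-axes cm [-0.05  0.14 10.97] | after-turn axes cm [-0.06  0.12 10.97] | turn z deg -0.0
tin patch diff 1.7185185185185186 1.9977272727272728
```

Call:
drive_tool(
  deltas=[
    [[0, 0.1, 1], [0, 0, 0]],
    [[0, 0, 2], [0, 0, 0]],
    [[0, 0, 2.5], [0, 0, 0]],
    [[0, 0, 2.5], [0, 0, 0]],
    [[0, 0, 1.5], [0, 0, 0]],
    [[0, 0, 0.8], [0, 0, 0]],
    [[0, 0, 0.3], [0, 0, 0]],
    [[0, 0, 0], [0, 0, 0]],
    [[0, 0, 0], [0, 0, 0]],
  ],
)

```text
clock: 42.0
position: [624.8, 53.7, 8.8]
ee_rot: [-0.707, 0.707, -0.001, 0.001]
contact_force: [-0.5, -0.2, 0.2]
gripper_width: 85.1
grasp_force: 0.0
```

Call:
drive_tool(
  deltas=[
    [[0, 0, 0], [0, 0, 0]],
    [[0, 0, 0], [0, 0, 0]],
    [[0, 0, 0], [0, 0, 0]],
    [[0, 0, 0], [0, 0, 0]],
    [[0, 0, 0], [0, 0, 0]],
    [[0, 0, 0], [0, 0, 0]],
    [[0, 0, 0], [0, 0, 0]],
  ],
  claw=5.8,
)

```text
clock: 42.7
position: [624.9, 53.8, 9.1]
ee_rot: [-0.707, 0.707, -0.001, 0.001]
contact_force: [-0.2, -0.1, 5.1]
gripper_width: 62.6
grasp_force: 66.7
```

Call:
drive_tool(
  deltas=[
    [[0, 0, -0.5], [0, 0, 0]],
    [[0, 0, -1], [0, 0, 0]],
    [[0, 0, -2], [0, 0, 0]],
    [[0, 0, -2.5], [0, 0, 0]],
    [[0, 0, -3], [0, 0, 0]],
    [[0, 0, -3], [0, 0, 0]],
    [[0, 0, -2], [0, 0, 0]],
    [[0, 0, -1], [0, 0, 0]],
    [[0, 0, 0], [0, 0, 0]],
  ],
)

```text
clock: 43.6
position: [624.5, 53.6, 159.2]
ee_rot: [-0.707, 0.707, -0.001, 0.001]
contact_force: [-0.7, -0.8, -2.8]
gripper_width: 62.5
grasp_force: 66.0
```

```bash
python3 plan.py 405 315 155 -90
python3 - <<'E'
from h import *
s=shot('scene','scene8.png');t=load('top4.png')
a=cv2.resize(s['img'][200:320,330:500,::-1],(795,561),interpolation=cv2.INTER_CUBIC);cv2.imwrite('pics/s8c.png',a)
E
```

```text
t 43.6 at [624.5  53.6 159.2] psi -90.0 tilt 0.15 w 62.5 gf 66.0 F [-0.7 -0.8 -2.8] j [ 0.34  0.44 -0.09 -0.   -1.04 -0.34]
 shift now-axes cm [-26.13  21.97   0.39] | after-turn axes cm [-26.14  21.95   0.42] | turn z deg -0.0
```

View pics/s8c.png

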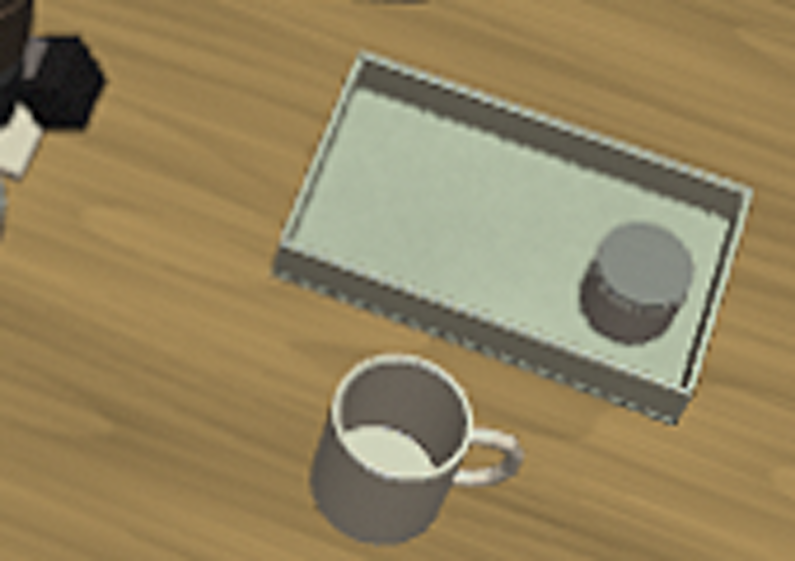

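The left box has free floor on its inner side, and the tin stock is at (645,265) in the crop. I carry the tin there.

Call:
drive_tool(
  deltas=[
    [[-1, 0.8, 0], [0, 0, 0]],
    [[-2.2, 1.9, 0], [0, 0, 0]],
    [[-3, 2.5, 0], [0, 0, 0]],
    [[-3.2, 2.7, 0], [0, 0, 0]],
    [[-3.3, 2.8, 0], [0, 0, 0]],
    [[-3.3, 2.8, 0], [0, 0, 0]],
    [[-3.2, 2.7, 0], [0, 0, 0]],
    [[-2.9, 2.5, 0], [0, 0, 0]],
    [[-2.2, 1.8, 0], [0, 0, 0]],
    [[-1.3, 1, 0], [0, 0, 0]],
    [[-0.5, 0.4, 1], [0, 0, 0]],
    [[0, 0, 2], [0, 0, 0]],
  ],
)

```text
clock: 44.85
position: [404.7, 315.6, 127.4]
ee_rot: [0.708, -0.707, -0.0, -0.001]
contact_force: [0.2, 0.1, -3.5]
gripper_width: 62.5
grasp_force: 66.0
```

Call:
drive_tool(
  deltas=[
    [[0, 0, 2.5], [0, 0, 0]],
    [[0, 0, 2], [0, 0, 0]],
    [[0, 0, 1], [0, 0, 0]],
    [[0, 0, 0.5], [0, 0, 0]],
    [[0, 0, 0], [0, 0, 0]],
    [[0, 0, 0], [0, 0, 0]],
  ],
)

```text
clock: 45.45
position: [405.7, 315.0, 68.4]
ee_rot: [-0.707, 0.707, 0.0, 0.001]
contact_force: [-0.5, 0.2, -1.8]
gripper_width: 62.6
grasp_force: 66.1
```

```bash
python3 plan.py 405 315 17 -90
python3 - <<'E'
from h import *
S=load('scene8.png');g=lambda p:(np.array(p,float)+.5)/4.676-.5+[330,200]
print(ray(S,[g(p) for p in((365,55),(750,190),(690,393),(280,250))],40).round(0))
E
```

```text
t 45.45 at [405.7 315.   68.4] psi -90.0 tilt 0.08 w 62.6 gf 66.1 F [-0.5  0.2 -1.8] j [ 0.98  0.38 -0.47  0.   -0.71 -0.98]
 shift now-axes cm [0.   0.07 5.14] | after-turn axes cm [-0.    0.07  5.14] | turn z deg -0.0
[[330. 225.  40.]
 [327. 479.  40.]
 [483. 480.  40.]
 [491. 223.  40.]]
```

Call:
drive_tool(
  deltas=[
    [[0, 0, 1], [0, 0, 0]],
    [[0, 0, 1.5], [0, 0, 0]],
    [[0, 0, 1.3], [0, 0, 0]],
    [[0, 0, 0.8], [0, 0, 0]],
    [[0, 0, 0.4], [0, 0, 0]],
    [[0, 0, 0.1], [0, 0, 0]],
    [[0, 0, 0], [0, 0, 0]],
    [[0, 0, 0], [0, 0, 0]],
  ],
)

```text
clock: 46.25
position: [405.5, 315.0, 17.3]
ee_rot: [-0.707, 0.707, 0.0, 0.001]
contact_force: [-0.7, 0.6, -1.8]
gripper_width: 62.1
grasp_force: 66.1
```

Call:
drive_tool(
  deltas=[
    [[0, 0, 0.1], [0, 0, 0]],
    [[0, 0, 0.05], [0, 0, 0]],
    [[0, 0, 0], [0, 0, 0]],
    [[0, 0, 0], [0, 0, 0]],
  ],
)

```text
clock: 46.65
position: [405.3, 314.6, 15.4]
ee_rot: [-0.707, 0.707, 0.0, 0.0]
contact_force: [-0.5, -0.1, -2.6]
gripper_width: 62.5
grasp_force: 66.1
```

Call:
drive_tool(
  deltas=[
    [[0, 0, 0.05], [0, 0, 0]],
    [[0, 0, 0], [0, 0, 0]],
    [[0, 0, 0], [0, 0, 0]],
  ],
)

```text
clock: 46.95
position: [405.2, 314.6, 14.8]
ee_rot: [-0.707, 0.707, -0.0, -0.0]
contact_force: [0.6, 1.0, -2.5]
gripper_width: 62.6
grasp_force: 66.1
```

Call:
drive_tool(
  deltas=[
    [[0, 0, 0.06], [0, 0, 0]],
    [[0, 0, 0], [0, 0, 0]],
    [[0, 0, 0], [0, 0, 0]],
  ],
)

```text
clock: 47.25
position: [405.2, 314.6, 14.2]
ee_rot: [-0.707, 0.707, 0.0, -0.0]
contact_force: [-0.1, 0.1, -2.0]
gripper_width: 62.7
grasp_force: 66.3
```

Call:
drive_tool(
  deltas=[
    [[0, 0, 0.05], [0, 0, 0]],
    [[0, 0, 0], [0, 0, 0]],
    [[0, 0, 0], [0, 0, 0]],
  ],
)

```text
clock: 47.55
position: [405.2, 314.6, 14.2]
ee_rot: [-0.707, 0.707, -0.0, 0.0]
contact_force: [-2.1, -1.4, 4.6]
gripper_width: 62.6
grasp_force: 66.7
```

Call:
drive_tool(
  deltas=[
    [[0, 0, 0], [0, 0, 0]],
    [[0, 0, 0], [0, 0, 0]],
    [[0, 0, 0], [0, 0, 0]],
    [[0, 0, 0], [0, 0, 0]],
    [[0, 0, 0], [0, 0, 0]],
    [[0, 0, 0], [0, 0, 0]],
  ],
  claw=7.8,
)

```text
clock: 48.15
position: [405.3, 314.6, 13.7]
ee_rot: [-0.707, 0.707, -0.0, -0.0]
contact_force: [-0.3, 0.2, 0.0]
gripper_width: 78.1
grasp_force: 0.0
```

Call:
drive_tool(
  deltas=[
    [[0, 0, -0.5], [0, 0, 0]],
    [[0, 0, -1.5], [0, 0, 0]],
    [[0, 0, -3], [0, 0, 0]],
    [[0, 0, -4], [0, 0, 0]],
    [[0, 0, -4], [0, 0, 0]],
    [[0, 0, -4], [0, 0, 0]],
    [[0, 0, -2.5], [0, 0, 0]],
    [[0, 0, -1], [0, 0, 0]],
    [[0, 0, 0], [0, 0, 0]],
  ],
)

```text
clock: 49.05
position: [405.4, 314.9, 219.9]
ee_rot: [-0.707, 0.707, 0.0, 0.001]
contact_force: [0.5, 0.3, -0.5]
gripper_width: 78.1
grasp_force: 0.0
```

Run:
```python
from h import *
s=shot('scene','scene9.png')
cv2.imwrite('pics/s9c.png',cv2.resize(s['img'][120:330,150:510,::-1],(800,467),interpolation=cv2.INTER_CUBIC))
```

```text
(no output)
```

View pics/s9c.png

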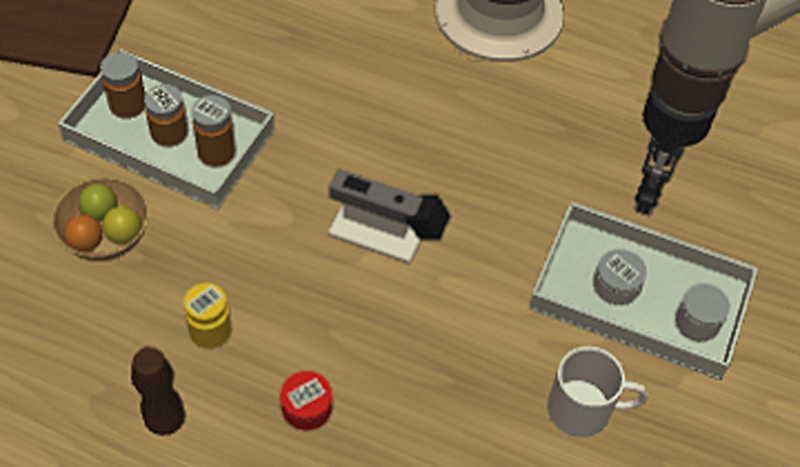

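The picture shows the tin at (620,275) next to the stock tin, the two jars next to the stock jar at (165,110) and (213,130), and the scanner on its stand at (390,205). Mug, bowl and look-alikes have not moved, so I hand in.

```bash
python3 -c "
from bench import arm; print(arm.job_done())"
```

```text
the job is handed in; nothing more can be done
None
```

The job is handed in, with no verdict returned. I scanned the low tin, short jar and tall jar in that order (the tall tin was absent), without direct read confirmation. The final picture shows the scanner back on its stand, the tin upright in the left box with the stock tin, both jars upright in the right box with the stock jar, and the mug and fruit bowl where they were.

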